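# Dip the embossing press's oil tank and hold the dipstick level to read it

### The arm

A 6-joint arm with a two-finger parallel gripper is mounted at the origin on the work surface. World frame = base frame: x ahead of the robot, y to its left, z up, the work surface at z = 0. Lengths are in mm, angles in degrees, forces in N, time in s.
With the tool pointing down it reaches from about 400 to 825 mm from the base axis. Payload 7 kg.
Tool frame: the origin (TCP) lies on the centre line of the jaws, within the pads' length; the fingertips stand 11 mm ahead of it and the grasp point (between the pads) lies 8 mm behind it; z points along the fingers, y is the line along which they close (so a half turn about z gives the same grasp; the last joint's range is limited). The gripper opens to 85 mm and grips with 20 to 120 N. Pads are 22 mm wide; open, the fingers measure 114 mm over their backs; the gripper's body (76 mm by 85 mm) begins 54 mm behind the grasp point. The pads swing forward as they close: fully open they stand 13 mm farther back than shut.
Start: joints at [93.169, 20.546, 0.682, 0, -70.136, -16.507], TCP at [155.735, 656.766, 215.602] pointing down, gripper open.
Joint ranges: [-176.03, 176.03], [-82.01, 121.73], [-58.28, 71.71], [-173.87, 95.51], [-174.79, -0.11], [-173.66, 173.66]. Speed limits (degrees/s): [136.94, 136.94, 172.46, 180, 180, 180].

### API

Orientations are given as a 3x3 rotation matrix whose columns are the frame's x, y, z axes.
In Python, from workcell import monitor, viewer, ctrl, models gives the robot as it stands.
- The arm moves only by the tool jog_arm, never from a script. Its argument "motion" is a list of rows, each a list of 7 numbers: the shift along the tool's x, y, z in m, then the turn, a rotation vector about the tool's x, y, z in rad, then the opening, from 0 (shut) to 1 (fully open). A call has 1 to 5 rows; each row shifts and turns the commanded pose from where the row before left it, along the tool's axes as they then stand; what a row does not reach is not made up. A row lasts 1/12 s, in which the tool goes at most 41.7 mm and 7.16 degrees, less where a joint would pass 70% of its speed; a pose out of reach is approached as far as the arm can. A call with a gripper value outside its range is refused whole. The fingers move at their own pace and stop on an object; "grip_force" is the grip in N (left out, the last holds). Time passes only in rows, so rows that do not move let the fingers close. It gives the time, the measured TCP pose, the force, the opening and the grip force at its end, in the units of the state.
- monitor.read_state(): the state, without advancing time (a new reading comes with each control period).
- viewer.grab_frame(name): name is "scene" or "top" or "wrist"; returns (picture, depth): 384x512x3 uint8, red, green, blue; 384x512 float32, mm along the optical axis (not along the pixel's ray), 0 where there is no reading.
- viewer.camera_params(name): a dict with "fov_y" (degrees; the focal length in pixels is half the picture's height over the tangent of half this angle, whatever the lens; pixels are square), "cx", "cy" (the principal point, pixels), "dist_coeffs" ([k1, k2, p1, p2, k3] as OpenCV has them; the pictures are not rectified), "view" (4x4, takes a point from world to camera coordinates); the wrist camera has in their place "mount" (4x4, takes a point from camera to tool coordinates, whose origin is the TCP and whose axes are the flange's). Camera axes: x right, y down, z forward; pixel columns grow to the right and rows downward; lengths in mm; the calibration is good to about 2 mm. A picture is of the moment at which its call begins: read the wrist's pose just before it. camera_params takes no time and is no camera call.
- ctrl.finish_job(): hands the job in; it is judged then, once.
Trained networks look in the newest picture that a camera, given by its name, has taken for a name from the list of things; names that differ only in an ending like _2 or _b are one class to them, and where a whole thing is asked for, a point or a joint stands for the part that bears it (a point fixed in the world has none). Each returns a list of dicts, best first, with "score" (0 to 1); they miss things now and then, are a little off and sometimes report something else, mostly with a low value. They report only what shows in the picture. A call takes as long as a camera call. They do not tell look-alikes from the thing itself.
- models.masks_of(camera, label): "mask" (384x512 bool, what is visible of it).
- models.pinpoint(camera, label): "location" ([x, y, z] in mm, in world coordinates, good to about 4 mm: a listed point, or the origin of a listed thing).
The state is a dict: "time": time; "q": joint angles; "joint_vel": joint speeds; "tau": joint torques, N m; "position": TCP position; "ee_rot": TCP orientation; "ft_force": force on the tool from outside, world axes, zero at the start; "torque": the same for the moment, N m; "gripper_width": opening from 0.0 (shut) to 1.0 (fully open); "grasp_force": force on a finger pad.
Only numpy, scipy, OpenCV 4.12 (cv2) and the standard library are available. Lean on these libraries where they do the work, as an engineer would, in place of code of your own. Each camera call takes 0.05 s, during which the arm holds its last target. There are 200 camera calls.

### The job

Check the oil of the press's power pack: take up the wiped dipstick with the black grip, put it down the sloping dipstick tube of the tank until its collar sits on the tube's mouth, gently and without ramming it, leave it there for half a second, then draw it right out. Finish still holding it in the gripper, still and level, with the marked flat of the tip facing up and the tip over the drip tray, about 10 to 20 cm above it, so that the level can be read and drips fall in the tray. Leave the drip tray and the other things on the bench where they are; put nothing down at the end.

Things in the scene. Friction and masses are not known exactly. Their poses are not given: they have to be found in the camera images.
- dipstick_grip (a point): centre of the dipstick's grip, a flat-sided black block 100 mm long (x), 20 mm wide (y), 30 mm high (z). The dipstick (about 110 g, mass centre about 35 mm towards the tip) lies on the bench with its x axis from grip to tip and z up. Along x from here: grip to 50 mm, neck, stop collar 30 mm across from 56 to 64, rod 8 mm across to 175, flat tip to 212.5 mm
- dipstick_collar (a point): centre of the tip-side face of the dipstick's stop collar, on the rod's axis, 64 mm from the centre of the grip; axes as for the grip. This face comes to rest on the tube's mouth
- dipstick_tip (a point): the dipstick's tip end, on the rod's axis, 148.5 mm beyond the collar's face and 212.5 mm from the centre of the grip; the last 37 mm are flat, 8 mm wide (y) and 4 mm thick (z), with marks on the +z face; axes as for the grip
- dipstick: the whole dipstick; origin 15 mm below the centre of its grip, on the bench as it lies; axes as for the grip
- tube_mouth (a point): centre of the dipstick tube's open mouth, 160 mm above the bench, 72 mm out from the tank's wall. Its z axis points out of the tube, up and away from the tank, 40 degrees above level; the rod goes in along -z. Straight pipe, 16 mm inside, flared to about 22 mm inside and 28 mm outside at the mouth, 110 mm long; past it the rod enters the empty tank
- power_pack: the fixed hydraulic power pack: grey tank 220 (x) x 260 (y) x 154 mm high, a motor lying on its rear half up to 285 mm high; origin under the tank's middle. Its -x axis points level out of the front wall, the way the tube leans; the tube's mouth is 182 mm in front of the origin and 45 mm towards -y
- drip_tray: shallow steel drip tray, 160 mm (its x) x 120 mm (its y), rim 24 mm high, 450 g, standing on the bench in front of the tank; origin under its middle
- type_holder: brass type holder, a slotted bar 130 x 34 x 20 mm, lying near the robot; a bystander; origin under its middle
- screwdriver: screwdriver lying at the back of the table; a bystander
- wrench: steel wrench lying between the robot and the dipstick; a bystander
- oil_can: closed upright oil can, 64 mm across, 165 mm high, at the back; a bystander; origin under its middle
- funnel: filling funnel standing on its wide mouth, 92 mm across, 105 mm high, at the back; a bystander; origin under its middle
- punch_box_large: open box of large steel punches, 55 x 85 mm, 76 mm high, at the left; a bystander; origin under its middle
- punch_box_small: open box of small steel punches, 55 x 85 mm, 68 mm high, at the left; a bystander; origin under its middle
Things that resemble listed ones, but are neither listed nor needed, are in the scene too. Several things look just like the drip_tray: the one meant starts farthest to the robot's left.

How it is judged:
By the outcome, as a careful person would: the job done as asked, in the order asked, and still so for the second after the job is handed in, while the arm keeps its last pose, push and grip.
It also fails if it takes over 58 s, if anything falls off the work surface, if the arm or the gripper's body presses on something with over 40 N, if the wrist force passes 120 N, or if a joint passes its speed limit or range.

## Working session

There is one attempt and no reset: what is moved stays moved. The work goes in short steps, Python scripts to look and compute and a tool call to move; the robot and the scene stay as the last step left them, time stands still between calls to the robot, and variables do not carry over. Pictures are saved under pics/ and viewed, at most 10 in all, crops included, and the job is handed in when it is done.

Besides the shell and the picture viewer there is one more tool, called after ">>>" as name(argument=value, ...), one argument or row to a line, values as JSON. jog_arm: Moves the arm, as the interface text tells. Its arguments: {"type":"object","properties":{"motion":{"type":"array","items":{"type":"array","items":{"type":"number"}}},"grip_force":{"type":"number"}},"required":["motion"]}

```bash
ls; mkdir -p pics; cat > h.py <<'E'
import numpy as np,cv2,sys
from workcell import monitor,viewer,ctrl,models
np.set_printoptions(precision=4,suppress=True)
def grab(n):
    p,d=viewer.grab_frame(n); return p,d
def save(n,p): cv2.imwrite('pics/'+n+'.png',cv2.cvtColor(p,cv2.COLOR_RGB2BGR))
def campose(n,st=None):
    c=viewer.camera_params(n)
    if 'view' in c: return c,np.linalg.inv(np.array(c['view']))
    T=np.eye(4);T[:3,:3]=np.array(st['ee_rot']);T[:3,3]=st['position']
    return c,T@np.array(c['mount'])
def K(c):
    f=192/np.tan(np.radians(c['fov_y'])/2); return np.array([[f,0,c['cx']],[0,f,c['cy']],[0,0,1]])
def unproj(n,uv,d,st=None):
    c,T=campose(n,st); uv=np.atleast_2d(uv).astype(float)
    xy=cv2.undistortPoints(uv.reshape(-1,1,2),K(c),np.array(c['dist_coeffs'],float)).reshape(-1,2)
    d=np.atleast_1d(d).reshape(-1,1)
    P=np.hstack([xy*d,d,np.ones_like(d)]); return (P@T.T)[:,:3]
def proj(n,P,st=None):
    c,T=campose(n,st);V=np.linalg.inv(T)
    return cv2.projectPoints(np.atleast_2d(P).astype(float),cv2.Rodrigues(V[:3,:3])[0],V[:3,3],K(c),np.array(c['dist_coeffs'],float))[0].reshape(-1,2)
E
python3 - <<'E'
from h import *
st=monitor.read_state();print(st)
ims=[]
for n in('scene','top'):
    p,d=grab(n);save(n,p)
    for l in ['dipstick_grip','dipstick_collar','dipstick_tip','dipstick','tube_mouth','power_pack','drip_tray','wrench','type_holder']:
        for r in models.pinpoint(n,l)[:4]:
            if r['score']>.2: print(n,l,round(r['score'],2),np.array(r['location']).round(1),proj(n,r['location']).round(0)[0])
E
```

```text
pics
{'time': 0.0, 'q': array([ 93.1678,  20.5908,   0.6335,  -0.0227, -70.135 , -16.5053]), 'joint_vel': array([ 0.0775, -0.0994,  0.0071,  0.0909, -0.0015,  0.0689]), 'tau': array([ -0.002 , -58.3327,  29.3415,   6.9366,  -0.006 ,  -0.    ]), 'position': array([155.626 , 656.2872, 214.6605]), 'ee_rot': array([[ 0.973 , -0.2308, -0.0003],
       [-0.2308, -0.973 , -0.0016],
       [ 0.0001,  0.0017, -1.    ]]), 'ft_force': array([-0.5927, -0.2218,  0.0806]), 'torque': array([ 0.0289,  0.0257, -0.0114]), 'grasp_force': 0.0, 'gripper_width': 1.0047396168304494}
scene dipstick_grip 0.66 [460.7 291.8  16.4] [313. 270.]
scene dipstick_grip 0.59 [623.8 -22.7   0.6] [210. 205.]
scene dipstick_collar 0.96 [523.3 274.6  13.8] [289. 275.]
scene dipstick_tip 0.7 [668.6 242.4  17.6] [233. 287.]
scene dipstick 0.81 [462.5 290.6  -1.9] [311. 273.]
scene tube_mouth 0.43 [ 484.4 -148.1  157.4] [234. 125.]
scene power_pack 0.79 [ 537.6 -333.2   -0.2] [199. 129.]
scene drip_tray 0.98 [ 199.9 -304.5    1.7] [288. 105.]
scene drip_tray 0.73 [621.5 -24.1   2.2] [210. 204.]
scene wrench 0.93 [330.2 278.1  -2.4] [349. 250.]
scene wrench 0.75 [524.5 273.2  14.9] [288. 275.]
scene wrench 0.66 [358.1 479.7   0.2] [384. 318.]
scene type_holder 0.64 [386.3  51.1   1.2] [292. 195.]
top dipstick_grip 0.55 [459.8 287.7  13.1] [189. 219.]
top dipstick_collar 0.6 [520.6 276.7  14.6] [191. 202.]
top dipstick_tip 0.57 [666.  239.4  17.5] [199. 162.]
top dipstick 0.61 [459.7 293.8   1. ] [188. 219.]
top tube_mouth 0.55 [ 784.1 -127.4   -0.1] [294. 124.]
top tube_mouth 0.49 [ 486.1 -153.9  160.5] [317. 191.]
top drip_tray 0.92 [ 201.8 -310.8   -1.7] [365. 275.]
top drip_tray 0.69 [622.7 -28.   -2. ] [272. 168.]
top wrench 0.73 [329.4 276.    1.9] [195. 255.]
top type_holder 0.83 [389.3  56.7  -1.2] [256. 233.]
```

```bash
python3 - <<'E'
import cv2
a=cv2.imread('pics/scene.png');b=cv2.imread('pics/top.png')
cv2.imwrite('pics/s1.png',cv2.resize(a,(800,600)));cv2.imwrite('pics/t1.png',cv2.resize(b,(800,600)))
E
```

```text
(no output)
```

View pics/s1.png

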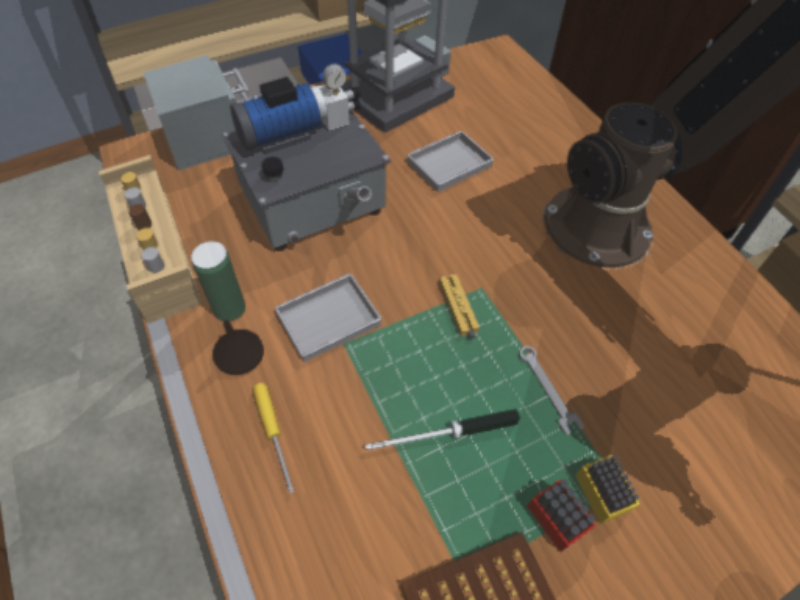

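View pics/t1.png

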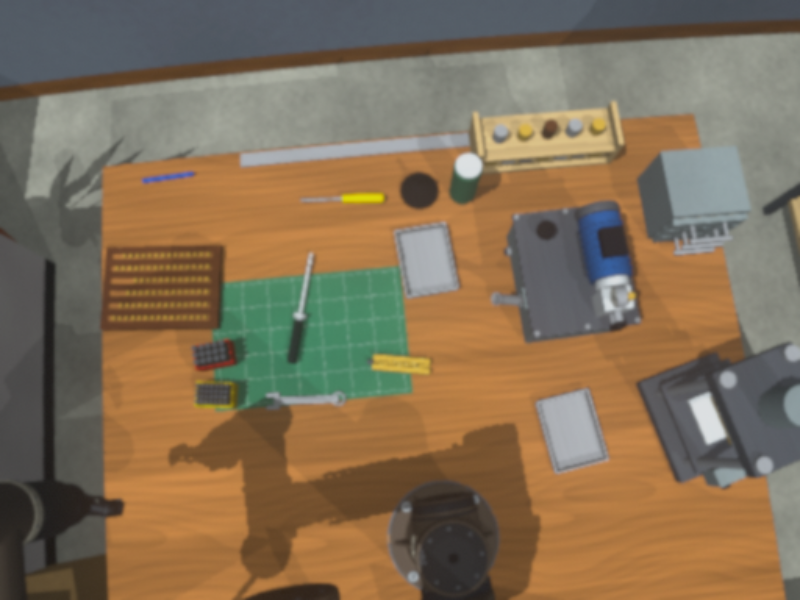

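Scene view (800x600 scale): the dipstick, with its black grip, is at (490,422) and its tip is at (370,447). Look-alikes are the yellow screwdriver (270,420) and the wrench (548,388). The trays are at (328,315) and (450,160). The one at (328,315), world about (622,-25), is farthest left, so that is the tray I want. Next I move above the grip and check it with the wrist camera.

>>> jog_arm(
  motion=[
    [0.031,0.024,-0.003,0,0,0,1],
    [0.031,0.024,-0.003,0,0,0,1],
    [0.031,0.024,-0.003,0,0,0,1],
    [0.031,0.024,-0.003,0,0,0,1],
    [0.031,0.024,-0.003,0,0,0,1],
  ],
)

```text
time: 1.42
position: [279.6, 502.7, 230.9]
ee_rot: [[0.973, -0.23, 0.0], [-0.23, -0.973, 0.0], [0.0, -0.0, -1.0]]
ft_force: [0.4, -0.4, -0.1]
gripper_width: 0.996
grasp_force: 0.0
```

>>> jog_arm(
  motion=[
    [0.031,0.024,-0.003,0,0,0,1],
    [0.031,0.024,-0.003,0,0,0,1],
    [0.031,0.024,-0.003,0,0,0,1],
    [0.031,0.024,-0.003,0,0,0,1],
    [0.031,0.024,-0.003,0,0,0,1],
  ],
)

```text
time: 1.83
position: [402.8, 350.1, 246.2]
ee_rot: [[0.973, -0.23, 0.0], [-0.23, -0.973, 0.001], [0.0, -0.001, -1.0]]
ft_force: [1.3, -0.0, 0.9]
gripper_width: 1.002
grasp_force: 0.0
```

>>> jog_arm(
  motion=[
    [0.031,0.024,-0.003,0,0,0,1],
    [0.031,0.024,-0.003,0,0,0,1],
    [0,0,0,0,0,0,1],
    [0,0,0,0,0,0,1],
  ],
)

```text
time: 2.17
position: [452.4, 289.0, 251.9]
ee_rot: [[0.972, -0.234, 0.0], [-0.234, -0.972, 0.0], [0.0, -0.001, -1.0]]
ft_force: [-0.0, 0.2, 0.7]
gripper_width: 0.999
grasp_force: 0.0
```

```bash
python3 - <<'E'
from h import *
st=monitor.read_state();print(st['time'],st['q'],st['position'],st['ee_rot'])
print(np.array(viewer.camera_params('wrist')['mount']))
p,d=grab('wrist')
for l in ['dipstick_grip','dipstick_collar','dipstick_tip']:
    for r in models.pinpoint('wrist',l)[:2]:
        print(l,round(r['score'],2),np.array(r['location']).round(1),proj('wrist',r['location'],st).round(0)[0])
m=models.masks_of('wrist','dipstick')
if m:
    M=m[0]['mask']&(d>0); vs,us=np.nonzero(M)
    P=unproj('wrist',np.c_[us,vs],d[vs,us],st); P=P[(P[:,2]>4)&(P[:,2]<40)]
    c=np.median(P,0);u,s,v=np.linalg.svd(P[:,:2]-P[:,:2].mean(0),full_matrices=False);a=v[0]*np.sign(v[0][0])
    print('yaw',np.degrees(np.arctan2(a[1],a[0])),m[0]['score'],len(P))
    t=P[:,:2]@a; n=P[:,:2]@[-a[1],a[0]]
    print('t',np.percentile(t,[0,1,99,100]),'top z',np.percentile(P[:,2],[50,90,98]))
    for q in np.arange(t.min(),t.max(),10):
        k=(t>=q)&(t<q+10)
        if k.sum()>5: print(round(q),n[k].min().round(1),n[k].max().round(1),P[k,2].max().round(1))
save('w1',p)
E
```

```text
2.1667 [ 53.5068   6.1649 -13.5007   0.0019 -70.3018  22.936 ] [452.3921 289.0046 251.9111] [[ 0.9721 -0.2344  0.0004]
 [-0.2344 -0.9721  0.0004]
 [ 0.0002 -0.0005 -1.    ]]
[[   0.0016   -0.9543   -0.299    75.6177]
 [   1.        0.0016    0.0005    0.0962]
 [   0.       -0.299     0.9543 -157.5111]
 [   0.        0.        0.        1.    ]]
dipstick_grip 0.96 [460.6 289.4  17.9] [252. 155.]
dipstick_collar 0.88 [518.4 273.9  15.1] [253. 113.]
dipstick_collar 0.61 [456.8 290.    2.1] [252. 156.]
yaw -13.778154530589617 0.57 1731
t [329.2753 331.748  573.6416 576.475 ] top z [27.4092 29.5551 30.3679]
329 383.2 401.1 30.9
339 383.2 402.6 31.1
349 383.3 401.0 30.8
359 383.4 400.9 31.3
369 382.1 400.9 30.7
379 382.1 400.8 31.5
389 382.3 400.8 31.0
399 382.4 400.8 31.0
409 382.4 400.7 31.3
419 382.6 400.7 30.8
429 378.4 406.6 30.3
439 379.9 406.6 29.9
449 388.3 395.3 19.5
459 388.4 395.4 20.4
469 388.4 395.4 19.6
479 388.5 395.4 20.1
489 388.6 395.4 19.3
499 388.6 395.4 19.3
509 388.7 395.4 19.7
519 388.7 395.4 19.7
529 388.8 395.4 19.6
539 388.9 395.4 19.4
549 388.9 395.4 19.0
559 389.0 395.4 18.3
569 389.0 395.4 18.9
```

View pics/w1.png

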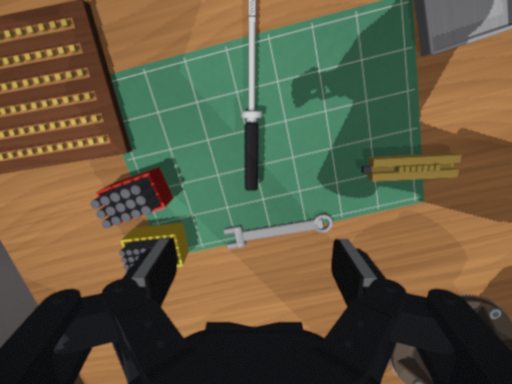

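The wrist view confirms the choice. The black grip is at (252,155) and the collar at (251,115), with the rod going up to the tip at the image top. The brass holder is at (412,168) and the wrench at (280,230). I tilt 30° towards the tip, so the tool ends up near vertical at insertion, and descend.

>>> jog_arm(
  motion=[
    [0,0,0,0,0.105,0,1],
    [0,0,0,0,0.105,0,1],
    [0,0,0,0,0.105,0,1],
    [0,0,0,0,0.105,0,1],
    [0,0,0,0,0.104,0,1],
  ],
)

```text
time: 2.83
position: [450.0, 292.9, 252.3]
ee_rot: [[0.841, -0.226, 0.492], [-0.197, -0.974, -0.111], [0.504, -0.004, -0.864]]
ft_force: [1.6, -0.8, 1.4]
gripper_width: 0.998
grasp_force: 0.0
```

>>> jog_arm(
  motion=[
    [-0.0186,-0.0007,0.0313,0,0,0,1],
    [-0.0186,-0.0007,0.0313,0,0,0,1],
    [-0.0186,-0.0007,0.0313,0,0,0,1],
    [0,0,0,0,0,0,1],
    [0,0,0,0,0,0,1],
  ],
)

```text
time: 3.25
position: [450.2, 292.2, 141.8]
ee_rot: [[0.843, -0.23, 0.486], [-0.197, -0.973, -0.119], [0.5, 0.004, -0.866]]
ft_force: [0.2, -0.2, 1.0]
gripper_width: 1.001
grasp_force: 0.0
```

```bash
python3 - <<'E'
from h import *
st=monitor.read_state();print(st['q']);R=np.array(st['ee_rot']);p=np.array(st['position']);print(R,p)
print(R.T@(np.array([480.4,285.7,18.1])-p))
E
```

```text
[ 68.3164   4.1067 -55.0479  52.2043 -38.8499 -35.4464]
[[ 0.8431 -0.2299  0.4862]
 [-0.1969 -0.9732 -0.1188]
 [ 0.5005  0.0044 -0.8657]] [450.1762 292.1879 141.7651]
[-35.133   -1.1811 122.5271]
```

>>> jog_arm(
  motion=[
    [-0.0117,-0.0004,0.0208,0,0,0,1],
    [-0.0117,-0.0004,0.0208,0,0,0,1],
    [-0.0117,-0.0004,0.0208,0,0,0,1],
    [0,0,0,0,0,0,1],
    [0,0,0,0,0,0,1],
  ],
)

```text
time: 3.67
position: [458.7, 305.7, 83.4]
ee_rot: [[0.847, -0.239, 0.474], [-0.202, -0.971, -0.128], [0.491, 0.013, -0.871]]
ft_force: [-0.4, 0.1, 0.9]
gripper_width: 1.001
grasp_force: 0.0
```

```bash
python3 - <<'E'
from h import *
st=monitor.read_state();print(st['q']);R=np.array(st['ee_rot']);p=np.array(st['position']);print(R,p)
print(R.T@(np.array([480.4,285.7,18.1])-p))
q,d=grab('wrist')
for l in ['dipstick_grip','dipstick_collar','dipstick_tip']:
    for r in models.pinpoint('wrist',l)[:1]:
        print(l,round(r['score'],2),np.array(r['location']).round(1),proj('wrist',r['location'],st).round(0)[0])
m=models.masks_of('wrist','dipstick')
if m:
    M=m[0]['mask']&(d>0); vs,us=np.nonzero(M)
    P=unproj('wrist',np.c_[us,vs],d[vs,us],st); P=P[(P[:,2]>4)&(P[:,2]<40)]
    a=np.array([.9720,-.2351]);t=P[:,:2]@a; n=P[:,:2]@[-a[1],a[0]]
    for x in np.arange(t.min(),t.max(),20):
        k=(t>=x)&(t<x+20)
        if k.sum()>5: print(round(x,1),n[k].min().round(1),n[k].max().round(1),P[k,2].max().round(1))
E
```

```text
[ 62.6878  10.5817 -57.9914  65.1916 -31.9392 -46.0193]
[[ 0.8474 -0.2392  0.4741]
 [-0.2021 -0.9709 -0.1285]
 [ 0.491   0.013  -0.871 ]] [458.6925 305.736   83.3752]
[-9.6077 13.4106 69.7235]
dipstick_grip 0.87 [459. 290.  16.] [270. 230.]
dipstick_collar 0.6 [518.1 271.8  18.6] [273. 163.]
dipstick_tip 0.59 [666.3 240.1  18.5] [266.  26.]
329.5 381.1 401.5 31.6
349.5 380.9 401.4 31.4
369.5 381.1 401.3 31.0
389.5 381.0 401.2 31.0
409.5 381.3 401.2 30.9
429.5 376.3 405.5 30.6
449.5 386.9 394.9 19.6
469.5 386.8 394.7 19.5
489.5 387.4 394.6 20.0
509.5 387.0 394.4 19.9
529.5 386.6 394.2 19.1
549.5 386.5 394.0 18.7
569.5 387.2 393.8 17.6
```

```bash
cat >> h.py <<'E'
from scipy.spatial.transform import Rotation as Ro
def dipR(yaw,pitch_down,roll=0):  # dipstick frame in world; x axis yaw, pitched down
    return Ro.from_euler('ZYX',[yaw,pitch_down,roll],degrees=True).as_matrix()
def toolinDip(tilt): # tool axes in dipstick frame
    t=np.radians(tilt);z=np.array([np.sin(t),0,-np.cos(t)]);y=np.array([0,-1,0]);return np.c_[np.cross(y,z),y,z]
def delta(pt,Rt,n=1):
    st=monitor.read_state();R=np.array(st['ee_rot']);p=np.array(st['position'])
    s=R.T@(np.array(pt)-p); w=Ro.from_matrix(R.T@Rt).as_rotvec()
    print('shift mm',s,'len',np.linalg.norm(s),'rot',w,'deg',np.degrees(np.linalg.norm(w)),'per row of',n,s/n/1000,w/n)
    return s,w
E
python3 - <<'E'
from h import *
Rt=dipR(-13.6,0)@toolinDip(15); T=np.array([478.1,286.5,16.8])
print(Rt); pre=T-60*Rt[:,2]; delta(pre,Rt,3)
E
```

```text
[[ 0.9388 -0.2351  0.2516]
 [-0.2271 -0.972  -0.0609]
 [ 0.2588  0.     -0.9659]]
shift mm [ 3.7498 13.4263 11.7718] len 18.24559413156076 rot [ 0.0124 -0.2505  0.0015] deg 14.368569255050966 per row of 3 [0.0012 0.0045 0.0039] [ 0.0041 -0.0835  0.0005]
```

>>> jog_arm(
  motion=[
    [0.0012,0.0045,0.0039,0.0041,-0.0835,0.0005,1],
    [0.0012,0.0045,0.0039,0.0041,-0.0835,0.0005,1],
    [0.0012,0.0045,0.0039,0.0041,-0.0835,0.0005,1],
    [0,0,0,0,0,0,1],
    [0,0,0,0,0,0,1],
  ],
)

```text
time: 4.33
position: [464.1, 291.4, 76.1]
ee_rot: [[0.926, -0.24, 0.292], [-0.227, -0.971, -0.078], [0.302, 0.006, -0.953]]
ft_force: [-0.6, 2.0, 0.3]
gripper_width: 0.997
grasp_force: 0.0
```

```bash
python3 - <<'E'
from h import *
print(monitor.read_state()['q'])
Rt=dipR(-13.6,0)@toolinDip(15); T=np.array([478.1,286.5,16.8])
delta(T,Rt,4)
E
```

```text
[ 62.006   11.2741 -47.725   34.1889 -31.5627 -15.2874]
shift mm [-3.8477  0.9888 60.952 ] len 61.08133190147112 rot [ 0.0074 -0.0447 -0.003 ] deg 2.6038102161862766 per row of 4 [-0.001   0.0002  0.0152] [ 0.0019 -0.0112 -0.0008]
```

>>> jog_arm(
  motion=[
    [-0.001,0.0002,0.0132,0.0019,-0.0112,-0.0008,1],
    [-0.001,0.0002,0.0132,0.0019,-0.0112,-0.0008,1],
    [-0.001,0.0002,0.0132,0.0019,-0.0112,-0.0008,1],
    [0,0,0,0.0019,-0.0112,-0.0008,1],
    [0,0,0,0,0,0,1],
  ],
)

```text
time: 4.75
position: [471.6, 286.9, 35.9]
ee_rot: [[0.94, -0.233, 0.25], [-0.224, -0.972, -0.064], [0.259, 0.004, -0.966]]
ft_force: [0.2, -0.6, 0.7]
gripper_width: 1.002
grasp_force: 0.0
```

```bash
python3 - <<'E'
from h import *
print(monitor.read_state()['q'])
Rt=dipR(-13.6,0)@toolinDip(15); T=np.array([478.1,286.5,16.8])
delta(T,Rt,2)
E
```

```text
[ 58.7558  15.2427 -48.4746  34.4638 -25.9381 -13.3427]
shift mm [ 1.249  -1.2403 20.0537] len 20.130806574274494 rot [0.0037 0.0003 0.0029] deg 0.2702266237967261 per row of 2 [ 0.0006 -0.0006  0.01  ] [0.0018 0.0001 0.0015]
```

>>> jog_arm(
  motion=[
    [0.0006,-0.0006,0.0098,0.0018,0,0.0015,1],
    [0.0006,-0.0006,0.0098,0.0018,0,0.0015,1],
    [0,0,0,0,0,0,1],
  ],
  grip_force=60,
)

```text
time: 5.0
position: [477.6, 286.7, 16.8]
ee_rot: [[0.939, -0.235, 0.251], [-0.227, -0.972, -0.061], [0.259, -0.0, -0.966]]
ft_force: [0.1, -0.9, -0.3]
gripper_width: 1.003
grasp_force: 0.0
```

>>> jog_arm(
  motion=[
    [0,0,0,0,0,0,0.15],
    [0,0,0,0,0,0,0.1],
    [0,0,0,0,0,0,0],
    [0,0,0,0,0,0,0],
    [0,0,0,0,0,0,0],
  ],
  grip_force=60,
)

```text
time: 5.42
position: [478.1, 287.5, 18.1]
ee_rot: [[0.939, -0.235, 0.252], [-0.228, -0.972, -0.059], [0.258, -0.002, -0.966]]
ft_force: [0.0, 0.8, 0.4]
gripper_width: 0.303
grasp_force: 0.0
```

>>> jog_arm(
  motion=[
    [0,0,0,0,0,0,0],
    [0,0,0,0,0,0,0],
    [0,0,0,0,0,0,0],
  ],
  grip_force=60,
)

```text
time: 5.67
position: [478.1, 287.1, 17.6]
ee_rot: [[0.939, -0.236, 0.251], [-0.228, -0.972, -0.059], [0.258, -0.002, -0.966]]
ft_force: [-0.4, -0.0, 0.3]
gripper_width: -0.001
grasp_force: 0.0
```

The gripper shut fully, so it has missed or slipped off the grip. I look before doing anything else.

```bash
python3 - <<'E'
from h import *
st=monitor.read_state();print(st['position'],st['gripper_width'],st['grasp_force'])
p,d=grab('wrist');save('w2',p)
for l in ['dipstick_grip','dipstick_collar']:
    for r in models.pinpoint('wrist',l)[:1]:
        print(l,round(r['score'],2),np.array(r['location']).round(1),proj('wrist',r['location'],st).round(0)[0])
q,d2=grab('scene')
c=proj('scene',[478,287,20])[0].round().astype(int);print(c)
k=cv2.resize(q[c[1]-50:c[1]+50,c[0]-67:c[0]+67],(536,400),interpolation=cv2.INTER_CUBIC)
save('w2c',np.hstack([cv2.resize(p,(400,300)),k[50:350,68:468]]))
E
```

```text
[478.0814 287.127   17.616 ] -0.0006440053806399284 0.0
dipstick_collar 0.72 [518.9 274.   15.9] [258. 163.]
[306 271]
```

View pics/w2c.png

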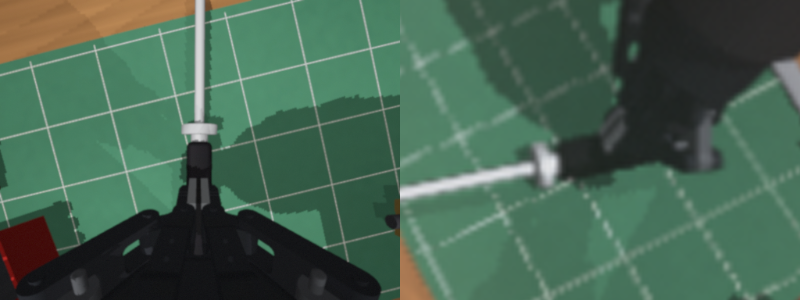

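```bash
python3 - <<'E'
import cv2
a=cv2.imread('pics/w2.png')[150:330,170:350]
cv2.imwrite('pics/w2z.png',cv2.resize(a,(600,600),interpolation=cv2.INTER_CUBIC))
E
```

```text
(no output)
```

View pics/w2z.png

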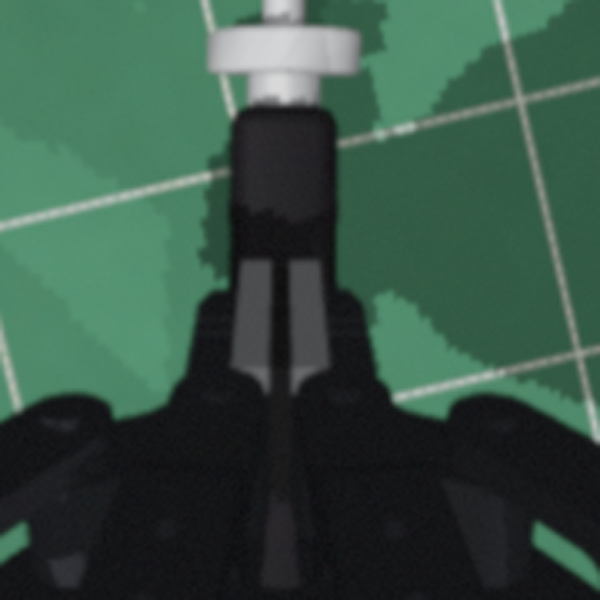

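```bash
python3 - <<'E'
from h import *
st=monitor.read_state();print(st['position'])
p,d=grab('wrist')
R=np.array(st['ee_rot']);a=dipR(-13.6,0)
for u in (249,254,260):
  for v in (195,205,215,222,227,232,240,250,260,262,265,275):
    z=d[v,u]
    if z>0:
      w=unproj('wrist',[u,v],z,st)[0]; print(u,v,z.round(1),'tool',R.T@(w-st['position']),'dip',a.T@(w-[461.5,290.5,15]))
E
```

```text
[478.0654 287.0271  17.505 ]
249 195 161.2 tool [24.886  -2.7093 -4.6145] dip [39.772   3.1984 13.3883]
249 205 160.5 tool [19.3726 -2.6876 -7.0575] dip [33.8149  3.179  14.326 ]
249 215 160.5 tool [13.6373 -2.6782 -8.8357] dip [27.815   3.1729 14.5642]
249 222 160.8 tool [ 9.5035 -2.6767 -9.8172] dip [23.5679  3.1741 14.4458]
249 227 161.7 tool [ 6.2467 -2.6874 -9.8924] dip [20.402   3.188  13.6782]
249 232 145.3 tool [ 10.6959  -2.3996 -25.7505] dip [20.6087  2.875  30.1468]
249 240 136.7 tool [ 10.6213  -2.2454 -34.7817] dip [18.2063  2.7091 38.8528]
249 250 127.8 tool [ 10.274   -2.0854 -44.2129] dip [15.4373  2.5371 47.8748]
249 260 120.9 tool [  9.4571  -1.961  -51.6734] dip [12.723   2.4037 54.8718]
249 262 121.3 tool [  8.3874  -1.9659 -51.6205] dip [11.7032  2.4097 54.5446]
249 265 120.4 tool [  7.5508  -1.9498 -52.7472] dip [10.6042  2.3929 55.4173]
249 275 116.5 tool [  5.5807  -1.8767 -57.4577] dip [ 7.4855  2.3157 59.4599]
254 195 159.9 tool [25.293   0.3028 -5.8313] dip [39.8493  0.1843 14.6643]
254 205 159.4 tool [19.7739  0.3119 -8.1218] dip [33.9262  0.1777 15.4533]

[... 994 characters left out ...]
]
260 222 161.5 tool [ 9.2339  3.9558 -9.1862] dip [23.4662 -3.4572 13.7566]
260 227 161.2 tool [  6.4984   3.9527 -10.4049] dip [20.5089 -3.453  14.2283]
260 232 146.2 tool [ 10.2807   3.5999 -24.8824] dip [20.4279 -3.123  29.1919]
260 240 138.3 tool [  9.8727   3.4167 -33.3425] dip [17.8509 -2.9504 37.2606]
260 250 128.3 tool [ 10.0009   3.1865 -43.7205] dip [15.2972 -2.734  47.3206]
260 260 120.3 tool [  9.8165   3.0003 -52.2364] dip [12.922  -2.5587 55.5009]
260 262 120.1 tool [  9.0502   2.9978 -52.6546] dip [12.0737 -2.556  55.7072]
260 265 113.8 tool [ 11.3112   2.848  -58.5475] dip [12.7378 -2.4161 61.9841]
260 275 106.0 tool [ 11.9041   2.667  -66.5201] dip [11.2537 -2.2462 69.84  ]
```

```bash
python3 - <<'E'
from h import *
T={'position':np.zeros(3),'ee_rot':np.eye(3)}
for z in (11,-2,-24,-37): print(z,proj('wrist',[[11,-42.5,z],[11,42.5,z],[11,0,z]],T).round(0).tolist())
st=monitor.read_state()
p,d=grab('wrist')
# column profile of whole fingers, in tool frame, columns 235..275
for u in (238,244,266,272):
    for v in range(200,275,6):
        if d[v,u]>0: print(u,v,unproj('wrist',[u,v],d[v,u],T)[0].round(1),p[v,u])
E
```

```text
11 [[190.0, 207.0], [317.0, 207.0], [253.0, 207.0]]
-2 [[186.0, 215.0], [321.0, 215.0], [253.0, 215.0]]
-24 [[176.0, 230.0], [331.0, 230.0], [253.0, 230.0]]
-37 [[169.0, 241.0], [338.0, 241.0], [253.0, 241.0]]
238 200 [ 13.  -10.9  20.1] [61 74 66]
238 206 [17.3 -9.5 -3.2] [32 56 44]
238 212 [13.3 -9.6 -3.2] [27 46 37]
238 218 [10.3 -9.5 -5.6] [30 53 40]
238 224 [ 6.6 -9.5 -6.3] [32 55 43]
238 230 [ 3.1 -9.5 -7.6] [30 55 41]
238 236 [  6.3  -8.7 -21.8] [35 61 46]
238 242 [  6.   -8.3 -28.3] [19 21 24]
238 248 [  6.6  -7.9 -35.9] [22 22 25]
238 254 [  6.7  -7.5 -41.9] [24 24 27]
238 260 [ 11.1  -6.8 -54.4] [27 27 30]
238 266 [ 12.6  -6.3 -61.3] [18 21 22]
238 272 [ 10.9  -6.3 -63.1] [19 21 22]
244 200 [22.  -5.7 -5.5] [42 42 45]
244 206 [18.9 -5.7 -7.6] [41 40 43]
244 212 [15.6 -5.7 -8.8] [41 40 42]
244 218 [12.  -5.7 -9.6] [21 19 21]
244 224 [  8.3  -5.7 -10. ] [22 20 23]
244 230 [ 10.4  -5.2 -22.7] [76 77 78]
244 236 [  9.8  -5.  -28.7] [76 77 79]
244 242 [ 10.   -4.8 -35.7] [76 77 78]
244 248 [ 10.7  -4.5 -43.1] [75 77 77]
244 254 [  9.9  -4.4 -47.3] [75 76 78]
244 260 [  9.9  -4.2
[... 377 characters left out ...]
36.8] [69 70 71]
266 248 [ 10.2   6.1 -42.1] [71 73 74]
266 254 [ 10.4   5.9 -48. ] [76 77 78]
266 260 [ 11.4   5.6 -54.8] [64 66 67]
266 266 [ 11.7   5.3 -59.9] [18 20 22]
266 272 [ 10.6   5.2 -62.6] [20 22 23]
272 200 [12.6 13.1 21.4] [49 89 69]
272 206 [ 8.7 13.1 19.7] [51 91 70]
272 212 [ 4.2 13.2 19.4] [47 83 64]
272 218 [ 0.1 13.2 18.3] [50 91 69]
272 224 [-4.  13.2 17. ] [49 90 69]
272 230 [-8.1 13.2 15.7] [50 91 69]
272 236 [  6.2  10.5 -21.7] [36 63 50]
272 242 [  6.6  10.  -29.3] [20 21 24]
272 248 [  6.    9.6 -34.7] [21 23 26]
272 254 [  6.6   9.2 -41.7] [21 23 24]
272 260 [ 11.2   8.2 -54.4] [22 22 24]
272 266 [ 13.3   7.7 -62.3] [20 23 23]
272 272 [ 10.8   7.7 -62.9] [20 22 24]
```

The depth profile shows the shut fingertips about 22 mm behind the reported TCP, not 11 mm ahead of it. So the jaws closed in the air just above the grip. I use the measured fingertips from here: open, go about 30 mm further down, and close again.

>>> jog_arm(
  motion=[
    [0,0,0,0,0,0,1],
    [0,0,0,0,0,0,1],
    [0,0,0,0,0,0,1],
    [0,0,0,0,0,0,1],
    [0,0,0,0,0,0,1],
  ],
)

```text
time: 6.38
position: [478.1, 287.1, 17.5]
ee_rot: [[0.939, -0.236, 0.251], [-0.228, -0.972, -0.059], [0.258, -0.002, -0.966]]
ft_force: [-0.1, -0.4, -0.7]
gripper_width: 0.71
grasp_force: 0.0
```

>>> jog_arm(
  motion=[
    [0,0,0.01,0,0,0,1],
    [0,0,0.01,0,0,0,1],
    [0,0,0.01,0,0,0,1],
    [0,0,0,0,0,0,1],
    [0,0,0,0,0,0,1],
  ],
)

```text
time: 6.8
position: [485.6, 284.0, -11.8]
ee_rot: [[0.939, -0.237, 0.25], [-0.229, -0.972, -0.061], [0.258, 0.0, -0.966]]
ft_force: [-0.0, -0.4, 0.2]
gripper_width: 0.996
grasp_force: 0.0
```

>>> jog_arm(
  motion=[
    [0,0,0,0,0,0,0.3],
    [0,0,0,0,0,0,0.1],
    [0,0,0,0,0,0,0],
    [0,0,0,0,0,0,0],
    [0,0,0,0,0,0,0],
  ],
  grip_force=60,
)

```text
time: 7.22
position: [485.6, 285.7, -11.1]
ee_rot: [[0.939, -0.235, 0.252], [-0.228, -0.972, -0.059], [0.258, -0.002, -0.966]]
ft_force: [0.9, -0.1, -0.8]
gripper_width: 0.303
grasp_force: 0.0
```

>>> jog_arm(
  motion=[
    [0,0,0,0,0,0,0],
    [0,0,0,0,0,0,0],
    [0,0,0,0,0,0,0],
  ],
  grip_force=60,
)

```text
time: 7.47
position: [485.7, 285.7, -11.0]
ee_rot: [[0.939, -0.235, 0.252], [-0.228, -0.972, -0.059], [0.258, -0.002, -0.966]]
ft_force: [-3.1, 0.2, 5.9]
gripper_width: 0.224
grasp_force: 59.4
```

>>> jog_arm(
  motion=[
    [0.005,0,-0.0193,0,0,0,0],
    [0.0103,0,-0.0386,0,0,0,0],
    [0.0103,0,-0.0386,0,0,0,0],
    [0.0103,0,-0.0386,0,0,0,0],
    [0.0103,0,-0.0386,0,0,0,0],
  ],
)

```text
time: 7.88
position: [485.7, 285.0, 163.7]
ee_rot: [[0.938, -0.236, 0.253], [-0.228, -0.972, -0.06], [0.26, -0.001, -0.966]]
ft_force: [1.5, 1.5, -1.2]
gripper_width: 0.222
grasp_force: 59.0
```

>>> jog_arm(
  motion=[
    [0.0103,0,-0.0386,0,0,0,0],
    [0,0,0,0,0,0,0],
    [0,0,0,0,0,0,0],
  ],
)

```text
time: 8.13
position: [487.2, 286.0, 204.8]
ee_rot: [[0.937, -0.236, 0.257], [-0.23, -0.972, -0.056], [0.263, -0.007, -0.965]]
ft_force: [0.5, -1.1, -2.7]
gripper_width: 0.221
grasp_force: 59.3
```

```bash
python3 - <<'E'
from h import *
st=monitor.read_state();print(st['q'],st['position']);R=np.array(st['ee_rot'])
p,d=grab('wrist');save('w3',p)
for l in ['dipstick_grip','dipstick_collar','dipstick_tip']:
    for r in models.pinpoint('wrist',l)[:1]:
        print(l,round(r['score'],2),'world',np.array(r['location']).round(1),'tool',R.T@(np.array(r['location'])-st['position']),proj('wrist',r['location'],st).round(0)[0])
m=models.masks_of('wrist','dipstick')
M=m[0]['mask']&(d>0);vs,us=np.nonzero(M)
P=(unproj('wrist',np.c_[us,vs],d[vs,us],st)-st['position'])@R
a=Ro.from_euler('y',15,degrees=True).as_matrix() # dip x in tool = 
D=P@toolinDip(15).T   # into dip-aligned axes, origin TCP
for x in np.arange(np.percentile(D[:,0],.5),np.percentile(D[:,0],99.8),15):
    k=(D[:,0]>=x)&(D[:,0]<x+15)
    if k.sum()>5: print(x.round(1),'y',np.percentile(D[k,1],[2,98]).round(1),'z',np.percentile(D[k,2],[50,98]).round(1),k.sum())
for c in ('scene','top'):
    q,_=grab(c); st=monitor.read_state()
    for l in ['dipstick_grip','dipstick_collar','dipstick_tip']:
        for r in models.pinpoint(c,l)[:1]:
            print(c,l,round(r['score'],2),'dip-axes rel TCP',toolinDip(15)@R.T@(np.array(r['location'])-st['position']))
E
```

```text
[ 60.0298   4.4461 -30.9726  18.7216 -51.3747   4.8998] [487.2417 286.0461 204.794 ]
dipstick_grip 0.55 world [461.7 290.4 230.2] tool [-18.2489   1.6425 -31.3222] [256. 284.]
dipstick_collar 0.61 world [518.9 273.4 230.8] tool [ 39.4122   4.63   -16.2399] [262. 176.]Traceback (most recent call last):
  File "<stdin>", line 8, in <module>
IndexError: list index out of range
```

```bash
cat >> h.py <<'E'
def dipfit(yaw=None):
    st=monitor.read_state();R=np.array(st['ee_rot'])
    p,d=grab('wrist');vs,us=np.nonzero(d>0)
    T0={'position':np.zeros(3),'ee_rot':np.eye(3)}
    D=unproj('wrist',np.c_[us,vs],d[vs,us],T0)@toolinDip(15).T
    k=(abs(D[:,1])<22)&(D[:,2]>0)&(D[:,2]<50)&(D[:,0]>15)&(D[:,0]<230);D=D[k]
    for x in range(20,200,12):
        k=(D[:,0]>=x)&(D[:,0]<x+12)
        if k.sum()>5: print(x,D[k,0].mean().round(1),'y',np.percentile(D[k,1],[3,97]).round(1),D[k,1].mean().round(2),'z',np.percentile(D[k,2],[5,50,95]).round(1),k.sum())
    return p
E
python3 - <<'E'
from h import *
p=dipfit();save('w3',p)
for c in ('scene','top'):
    grab(c); st=monitor.read_state();R=np.array(st['ee_rot'])
    for l in ['dipstick_grip','dipstick_collar','dipstick_tip']:
        for r in models.pinpoint(c,l)[:1]:
            print(c,l,round(r['score'],2),'dip-axes rel TCP',toolinDip(15)@R.T@(np.array(r['location'])-st['position']))
    for r in models.pinpoint(c,'tube_mouth')[:2]: print(c,'mouth',r['score'],r['location'])
    for r in models.pinpoint(c,'power_pack')[:1]: print(c,'pack',r['score'],r['location'])
E
```

```text
20 26.2 y [-10.9  10.4] -0.08 z [28.3 36.6 40.2] 839
32 36.3 y [-13.4  12.9] -0.2 z [27.8 37.2 40.2] 793
44 49.9 y [-4.   3.5] -0.23 z [26.3 28.5 29.7] 339
56 62.0 y [-4.   3.6] -0.21 z [26.3 28.4 29.8] 339
68 74.0 y [-4.   3.6] -0.2 z [26.3 28.4 29.8] 347
80 86.0 y [-3.9  3.6] -0.19 z [26.4 28.5 29.8] 340
92 98.0 y [-3.9  3.6] -0.14 z [26.3 28.5 30. ] 345
104 109.9 y [-3.9  3.6] -0.15 z [26.5 28.5 29.8] 344
116 121.3 y [-3.8  3.6] -0.09 z [26.2 28.4 29.6] 309
scene dipstick_grip 0.65 dip-axes rel TCP [-23.9704  -0.7574  28.1451]
scene dipstick_collar 0.55 dip-axes rel TCP [34.3716 -2.3884 26.6979]
scene dipstick_tip 0.96 dip-axes rel TCP [186.9371   0.9182  31.5215]
scene mouth 0.56 [484.2, -149.8, 156.2]
scene pack 0.6 [536.9, -334.5, -2.2]
top dipstick_grip 0.7 dip-axes rel TCP [-27.5374  -0.8562  25.5615]
top dipstick_collar 0.47 dip-axes rel TCP [35.938  -0.3211 25.2563]
top dipstick_tip 0.45 dip-axes rel TCP [188.3247   0.6652  22.764 ]
top mouth 0.54 [484.5, -150.4, 160.3]
top pack 0.66 [540.6, -329.1, 1.4]
```

```bash
cat >> h.py <<'E'
def cloud(n):
    p,d=grab(n);vs,us=np.nonzero(d>0);return unproj(n,np.c_[us,vs],d[vs,us]),p[vs,us]
def tcp_for(collar,Rd): # collar world, dip rotation -> TCP, tool R
    return np.array(collar)-Rd@np.array([39.4,-.15,25.9]), Rd@toolinDip(15)
E
python3 - <<'E'
from h import *
from scipy.ndimage import median_filter
for n in('top','scene'):
    P,_=cloud(n)
    k=(abs(P[:,0]-540)<220)&(abs(P[:,1]+335)<180)&(P[:,2]>144)&(P[:,2]<164)
    Q=P[k]; print(n,len(Q),np.median(Q[:,2]),cv2.minAreaRect(Q[:,:2].astype(np.float32)))
    # front top edge: max y per x-bin
    e=[]
    for x in np.arange(440,640,8):
        b=Q[(abs(Q[:,0]-x)<4)&(Q[:,1]<-205)]
        if len(b)>3: e.append((x,np.percentile(b[:,1],98)))
    e=np.array(e)
    for _ in range(3):
        f=np.polyfit(e[:,0],e[:,1],1);r=e[:,1]-np.polyval(f,e[:,0]);e=e[abs(r)<max(2,1.5*r.std())]
    print('front edge slope deg',np.degrees(np.arctan(f[0])),'y at 485',np.polyval(f,485),len(e))
    k=(abs(P[:,0]-485)<45)&(P[:,1]>-215)&(P[:,1]<-120)&(P[:,2]>85)&(P[:,2]<200);Q=P[k]
    print('tube pts',len(Q))
    for y in np.arange(-210,-125,8):
        b=Q[abs(Q[:,1]-y)<4]
        if len(b)>3: print(y,len(b),'x',np.percentile(b[:,0],[3,50,97]),'zmax',np.percentile(b[:,2],98))
E
```

```text
top 3337 152.81115577302285 ((538.1547241210938, -301.92877197265625), (273.4190979003906, 297.6502685546875), 2.0823559761047363)
front edge slope deg 2.0764347155917964 y at 485 -222.06107910957087 22
tube pts 138
-210 14 x [480.0551 485.5653 496.047 ] zmax 127.337206105823
-202 14 x [480.4738 488.6837 498.5527] zmax 133.92787571860336
-194 12 x [479.1332 486.2743 498.9219] zmax 142.81461945592713
-186 18 x [478.4435 485.3073 497.3934] zmax 148.51598151404255
-178 12 x [478.1231 487.8529 497.3417] zmax 155.5328806029833
-170 15 x [478.8079 484.9079 496.3857] zmax 164.92375336584743
-162 21 x [477.1645 488.8016 498.2186] zmax 172.27663213549337
-154 19 x [475.8046 490.7388 500.5746] zmax 167.51948613868026
-146 12 x [477.3828 490.079  498.0548] zmax 158.871354431904
scene 3040 153.99815727465796 ((541.7415771484375, -295.12603759765625), (256.2701721191406, 309.8491516113281), 81.17889404296875)
front edge slope deg 1.940837968315639 y at 485 -219.52657392753997 25
tube pts 135
-210 9 x [486.4825 494.5202 497.9006] zmax 127.3304099790713
-202 10 x [487.6271 493.4336 496.5192] zmax 134.01111690625905
-194 13 x [477.5365 490.4508 496.1924] zmax 141.28215230379465
-186 19 x [477.8413 488.3445 496.4531] zmax 146.5042469129029
-178 11 x [477.6125 485.871  495.4149] zmax 154.0128110003869
-170 15 x [476.9214 489.5758 496.1343] zmax 157.31833613359757
-162 24 x [475.0702 479.057  495.8784] zmax 171.65663771197626
-154 20 x [471.5556 476.2159 497.4402] zmax 169.25923236308068
-146 11 x [477.0564 484.1851 495.5456] zmax 155.82681180606886
```

```bash
cat >> h.py <<'E'
YAW=-88.;MOUTH=np.array([486.5,-149.5,160.])
def ins(gap,mouth=None,yaw=None):
    Rd=dipR(YAW if yaw is None else yaw,40);m=MOUTH if mouth is None else mouth
    return tcp_for(m-Rd[:,0]*gap,Rd)
E
python3 - <<'E'
from h import *
pt,Rt=ins(148.5+50);print(pt,Rt)
s,w=delta(pt,Rt,13)
# world-straight path: per-row tool shifts with constant rotvec
st=monitor.read_state();R=np.array(st['ee_rot']);dp=(pt-st['position'])/14
for i in range(14): print((R@Ro.from_rotvec(w/14*i).as_matrix()).T@dp/1000, w/14 if i==0 else '')
E
```

```text
[479.7087  49.2742 293.0786] [[ 0.0316 -0.9994 -0.0147]
 [-0.9058 -0.0349  0.4224]
 [-0.4226  0.     -0.9063]]
shift mm [ 70.9054 230.3708 -74.9732] len 252.42675374793413 rot [ 0.1116 -0.5978  1.316 ] deg 83.06072784140353 per row of 13 [ 0.0055  0.0177 -0.0058] [ 0.0086 -0.046   0.1012]
[ 0.0051  0.0165 -0.0054] [ 0.008  -0.0427  0.094 ]
[ 0.0063  0.0159 -0.0057] 
[ 0.0076  0.0152 -0.0061] 
[ 0.0087  0.0144 -0.0066] 
[ 0.0097  0.0134 -0.0071] 
[ 0.0106  0.0124 -0.0077] 
[ 0.0114  0.0113 -0.0082] 
[ 0.012   0.0102 -0.0088] 
[ 0.0125  0.0089 -0.0094] 
[ 0.0129  0.0077 -0.01  ] 
[ 0.0131  0.0064 -0.0106] 
[ 0.0132  0.005  -0.0112] 
[ 0.0131  0.0037 -0.0118] 
[ 0.0129  0.0024 -0.0124]
```

>>> jog_arm(
  motion=[
    [0.0051,0.0165,-0.0054,0.008,-0.0427,0.094,0],
    [0.0063,0.0159,-0.0057,0.008,-0.0427,0.094,0],
    [0.0076,0.0152,-0.0061,0.008,-0.0427,0.094,0],
    [0.0087,0.0144,-0.0066,0.008,-0.0427,0.094,0],
    [0.0097,0.0134,-0.0071,0.008,-0.0427,0.094,0],
  ],
)

```text
time: 9.55
position: [484.2, 200.4, 235.4]
ee_rot: [[0.762, -0.641, 0.086], [-0.647, -0.759, 0.072], [0.019, -0.111, -0.994]]
ft_force: [0.6, -0.1, -2.0]
gripper_width: 0.222
grasp_force: 59.1
```

>>> jog_arm(
  motion=[
    [0.0106,0.0124,-0.0077,0.008,-0.0427,0.094,0],
    [0.0114,0.0113,-0.0082,0.008,-0.0427,0.094,0],
    [0.012,0.0102,-0.0088,0.008,-0.0427,0.094,0],
    [0.0125,0.0089,-0.0094,0.008,-0.0427,0.094,0],
    [0.0129,0.0077,-0.01,0.008,-0.0427,0.094,0],
  ],
)

```text
time: 9.97
position: [481.9, 115.8, 267.8]
ee_rot: [[0.396, -0.918, -0.008], [-0.885, -0.384, 0.263], [-0.244, -0.097, -0.965]]
ft_force: [0.6, -0.8, -1.0]
gripper_width: 0.221
grasp_force: 59.1
```

```bash
python3 - <<'E'
from h import *
print(monitor.read_state()['q'])
pt,Rt=ins(148.5+50)
s,w=delta(pt,Rt,5)
E
```

```text
[ 24.063    0.9083 -12.7209 -14.8992 -71.0744   3.5093]
shift mm [ 51.8722  25.1402 -41.8228] len 71.21721702051784 rot [ 0.0307 -0.1685  0.3723] deg 23.48182147407133 per row of 5 [ 0.0104  0.005  -0.0084] [ 0.0061 -0.0337  0.0745]
```

>>> jog_arm(
  motion=[
    [0.0107,0.0048,-0.0085,0.0061,-0.0337,0.0745,0],
    [0.0112,0.0039,-0.0088,0.0061,-0.0337,0.0745,0],
    [0.0115,0.003,-0.0092,0.0061,-0.0337,0.0745,0],
    [0.0117,0.0021,-0.0096,0.0061,-0.0337,0.0745,0],
    [0.0118,0.0012,-0.01,0.0061,-0.0337,0.0745,0],
  ],
)

```text
time: 10.38
position: [482.8, 44.6, 291.8]
ee_rot: [[0.032, -0.999, -0.015], [-0.906, -0.035, 0.422], [-0.422, 0.0, -0.907]]
ft_force: [0.6, 0.0, -1.6]
gripper_width: 0.225
grasp_force: 59.1
```

>>> jog_arm(
  motion=[
    [0,0,0,0,0,0,0],
    [0,0,0,0,0,0,0],
  ],
)

```text
time: 10.55
position: [483.1, 44.1, 291.3]
ee_rot: [[0.033, -0.999, -0.015], [-0.907, -0.036, 0.42], [-0.42, -0.001, -0.907]]
ft_force: [-0.6, 0.6, -1.0]
gripper_width: 0.221
grasp_force: 59.2
```

```bash
python3 - <<'E'
from h import *
st=monitor.read_state();print(st['q'])
pt,Rt=ins(148.5+50)
s,w=delta(pt,Rt,2)
p,d=grab('wrist')
for r in models.pinpoint('wrist','tube_mouth')[:2]: print('mouth',r['score'],r['location'],proj('wrist',r['location'],st))
print('expected mouth px',proj('wrist',MOUTH,st), 'tip px',proj('wrist',st['position']+np.array(st['ee_rot'])@toolinDip(15).T@[187.9,-.15,25.9],st))
save('w4',cv2.resize(p,(800,600)))
E
```

```text
[  6.4699   2.6526  -6.6406 -25.1948 -79.6916  -0.0356]
shift mm [-5.5637  3.1535  0.6195] len 6.425203129623539 rot [-0.0001 -0.0028  0.0014] deg 0.17672675644921207 per row of 2 [-0.0028  0.0016  0.0003] [-0.     -0.0014  0.0007]
expected mouth px [[ 259.1501 -190.6926]] tip px [[ 252.6088 -112.1427]]
```

View pics/w4.png

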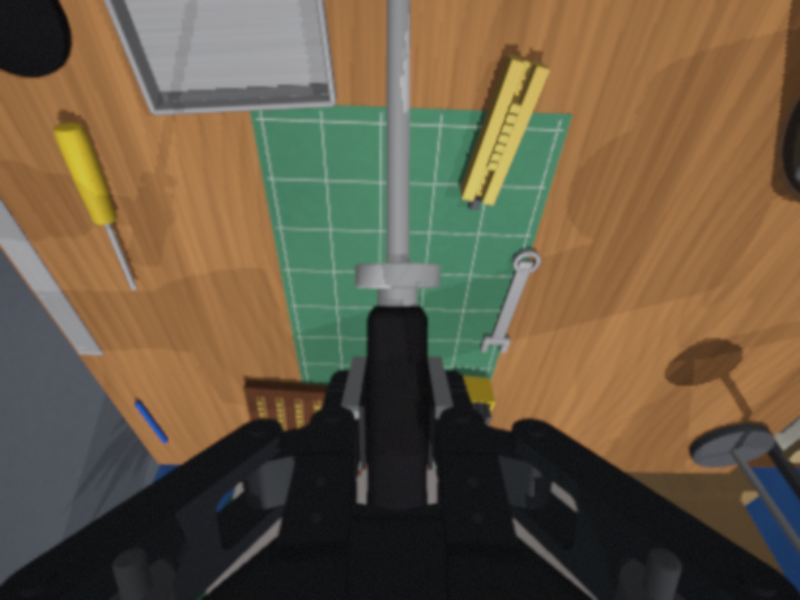

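The dipstick sits straight in the gripper, but the mouth is out of the wrist camera's view. I tip the tool up and sideways for one close look at it.

>>> jog_arm(
  motion=[
    [0,-0.009,0,0,0.12,0,0],
    [0,-0.009,0,0,0.12,0,0],
    [0,-0.009,0,0,0.12,0,0],
    [0,-0.009,0,0,0.12,0,0],
    [0,-0.009,0,0,0.12,0,0],
  ],
)

```text
time: 11.07
position: [528.7, 49.1, 293.2]
ee_rot: [[0.041, -0.999, 0.013], [-0.985, -0.042, -0.169], [0.17, -0.006, -0.985]]
ft_force: [0.6, -1.2, -1.9]
gripper_width: 0.229
grasp_force: 59.1
```

>>> jog_arm(
  motion=[
    [0,-0.009,0,0,0.12,0,0],
    [0,0,0,0,0,0,0],
    [0,0,0,0,0,0,0],
    [0,0,0,0,0,0,0],
  ],
)

```text
time: 11.4
position: [536.3, 48.9, 291.0]
ee_rot: [[0.04, -0.999, 0.011], [-0.959, -0.041, -0.281], [0.281, 0.0, -0.96]]
ft_force: [0.2, -0.5, -0.4]
gripper_width: 0.223
grasp_force: 59.2
```

```bash
python3 - <<'E'
from h import *
st=monitor.read_state();print(st['q'],st['position'],st['ee_rot'])
p,d=grab('wrist')
for r in models.pinpoint('wrist','tube_mouth')[:2]: print('mouth',r['score'],r['location'],proj('wrist',r['location'],st))
for r in models.pinpoint('wrist','power_pack')[:1]: print('pack',r['score'],r['location'])
e=proj('wrist',MOUTH,st)[0];print('exp px',e)
u0,v0=e.round().astype(int)
u0=int(np.clip(u0,60,451));v0=int(np.clip(v0,45,338))
save('w5',p);np.save('w5d.npy',d);np.save('w5s.npy',np.r_[st['position'],np.array(st['ee_rot']).ravel()])
save('w5c',cv2.resize(p[v0-45:v0+45,u0-60:u0+60],(800,600),interpolation=cv2.INTER_CUBIC));print(u0-60,v0-45)
E
```

```text
[ 36.1604   7.2324 -14.7789  13.8164 -77.6049 -37.9158] [536.3174  48.8878 290.9844] [[ 0.0396 -0.9992  0.0113]
 [-0.9589 -0.0412 -0.2806]
 [ 0.2809  0.0003 -0.9597]]
mouth 0.89 [487.1, -152.2, 157.9] [[303.7493  36.1868]]
exp px [304.5238  37.5703]
245 0
```

View pics/w5c.png

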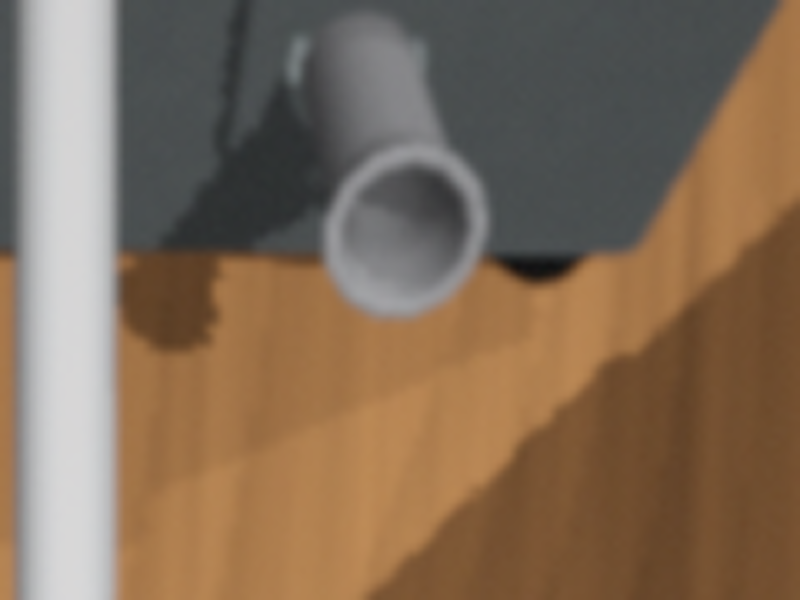

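```bash
python3 - <<'E'
from h import *
s=np.load('w5s.npy');st={'position':s[:3],'ee_rot':s[3:].reshape(3,3)};d=np.load('w5d.npy')
def hit(uv,z):
    a=unproj('wrist',uv,100.,st)[0];b=unproj('wrist',uv,400.,st)[0];return a+(b-a)*(z-a[2])/(b[2]-a[2])
print('mouth at z160',hit([305.6,34.2],160),'z158',hit([305.6,34.2],158))
vs,us=np.nonzero(d>0);P=unproj('wrist',np.c_[us,vs],d[vs,us],st)
k=(abs(P[:,0]-487)<25)&(P[:,1]>-225)&(P[:,1]<-125)&(P[:,2]>95)&(P[:,2]<185);Q=P[k]
zt=-dipR(-88,40)[:,0];r=(Q-[487,-151,160])@zt
for a in np.arange(-80,12,8):
    b=Q[(r>=a)&(r<a+8)]
    if len(b)>5: print(a,len(b),'x',np.percentile(b[:,0],[1,50,99]),'y',np.percentile(b[:,1],[1,99]),'z',np.percentile(b[:,2],[1,99]))
# rim pts
b=Q[abs(r)<4];print('rim mean r',r[abs(r)<4].mean(), cv2.minAreaRect(np.c_[b[:,0],(b-[487,-151,160])@np.cross(zt,[1,0,0])].astype(np.float32)),np.cross(zt,[1,0,0]))
# tank wall front edge
k=(P[:,2]>120)&(P[:,2]<150)&(P[:,1]<-205);print(np.median(P[k],0) if k.any() else '')
E
```

```text
mouth at z160 [ 485.4514 -153.3463  160.    ] z158 [ 485.1123 -154.4901  158.    ]
-80 167 x [466.3376 491.142  510.3814] y [-219.4668 -210.4459] z [112.3409 123.0813]
-72 38 x [480.3608 491.6948 498.4018] y [-212.1201 -199.4148] z [116.0466 127.0129]
-64 37 x [478.6896 491.0979 497.9279] y [-206.0213 -196.7529] z [120.1451 132.2368]
-56 38 x [479.4252 493.1163 497.9544] y [-199.8806 -184.4059] z [123.5947 137.4899]
-48 64 x [478.7329 486.7794 497.4801] y [-194.7678 -177.4868] z [124.1201 142.2434]
-40 77 x [478.7054 487.6907 497.6294] y [-188.929  -172.2361] z [129.6561 147.4234]
-32 85 x [478.3893 487.4715 497.1484] y [-182.5396 -165.2336] z [134.3072 152.9012]
-24 97 x [478.3459 486.2503 497.1709] y [-176.4491 -158.9328] z [139.7923 158.1956]
-16 99 x [476.9472 484.7688 496.1257] y [-170.2261 -151.978 ] z [145.1997 162.0456]
-8 281 x [472.9277 484.5426 498.5373] y [-163.6548 -144.3252] z [148.9776 169.7476]
rim mean r -1.8047119709919417 ((485.587890625, -0.9109220504760742), (26.047422409057617, 26.807435989379883), 12.249845504760742) [ 0.      0.6428 -0.7656]
[ 489.3155 -217.0886  121.8034]
```

>>> jog_arm(
  motion=[
    [0,0.009,0,0,-0.12,0,0],
    [0,0.009,0,0,-0.12,0,0],
    [0,0.009,0,0,-0.12,0,0],
    [0,0.009,0,0,-0.12,0,0],
    [0,0.009,0,0,-0.12,0,0],
  ],
)

```text
time: 11.97
position: [492.1, 45.7, 294.2]
ee_rot: [[0.039, -0.999, -0.005], [-0.948, -0.038, 0.315], [-0.315, -0.008, -0.949]]
ft_force: [-0.2, -0.3, -2.2]
gripper_width: 0.22
grasp_force: 59.1
```

>>> jog_arm(
  motion=[
    [0,0.009,0,0,-0.12,0,0],
    [0,0,0,0,0,0,0],
    [0,0,0,0,0,0,0],
    [0,0,0,0,0,0,0],
  ],
)

```text
time: 12.3
position: [483.1, 43.9, 292.0]
ee_rot: [[0.033, -0.999, -0.013], [-0.907, -0.036, 0.419], [-0.419, -0.002, -0.908]]
ft_force: [-0.2, 0.8, -1.0]
gripper_width: 0.222
grasp_force: 59.2
```

```bash
sed -i 's/^YAW=.*/YAW=-88.;MOUTH=np.array([486,-153,159.8])/' h.py; python3 - <<'E'
from h import *
pt,Rt=ins(148.5+25)
s,w=delta(pt,Rt,3)
E
```

```text
shift mm [21.8921  3.8568  6.5699] len 23.17977820141915 rot [-0.0014 -0.0039  0.0014] deg 0.24948457650312084 per row of 3 [0.0073 0.0013 0.0022] [-0.0005 -0.0013  0.0005]
```

>>> jog_arm(
  motion=[
    [0.0073,0.0013,0.0022,-0.0005,-0.0013,0.0005,0],
    [0.0073,0.0013,0.0022,-0.0005,-0.0013,0.0005,0],
    [0.0073,0.0013,0.0022,-0.0005,-0.0013,0.0005,0],
    [0,0,0,0,0,0,0],
    [0,0,0,0,0,0,0],
  ],
)

```text
time: 12.72
position: [479.2, 28.5, 275.4]
ee_rot: [[0.034, -0.999, -0.019], [-0.905, -0.039, 0.423], [-0.424, 0.003, -0.906]]
ft_force: [-0.0, 0.0, -0.3]
gripper_width: 0.225
grasp_force: 59.2
```

```bash
python3 - <<'E'
from h import *
pt,Rt=ins(148.5+25)
s,w=delta(pt,Rt,1)
s,w=delta(*ins(148.5-10),4)
ims=[]
for n in('scene','top'):
    p,_=grab(n)
    st=monitor.read_state();R=np.array(st['ee_rot'])
    o=lambda x:st['position']+R@toolinDip(15).T@np.array([x,-.15,25.9])
    t=proj(n,[o(187.9),MOUTH,o(39.4)]);print(n,t)
    c=t[1].round().astype(int);a=p[c[1]-30:c[1]+30,c[0]-40:c[0]+40]
    a=cv2.resize(a,(400,300),interpolation=cv2.INTER_CUBIC)
    for q,col in zip(t,((255,0,0),(0,255,0),(255,255,0))):
        cv2.circle(a,tuple(int(v) for v in ((q-c+[40,30]+.5)*5)),2,col,-1)
    ims.append(a)
save('ins',np.hstack(ims))
E
```

```text
shift mm [ 1.1445 -0.5927 -2.038 ] len 2.411341896562096 rot [0.0042 0.0012 0.0022] deg 0.27904290403931614 per row of 1 [ 0.0011 -0.0006 -0.002 ] [0.0042 0.0012 0.0022]
shift mm [34.9627 -0.5573  6.9805] len 35.657047145516614 rot [0.0042 0.0012 0.0022] deg 0.27904290403931614 per row of 4 [ 0.0087 -0.0001  0.0017] [0.001  0.0003 0.0005]
scene [[235.787  124.8498]
 [232.6056 123.9383]
 [255.7757 126.0088]]
top [[311.0564 190.9735]
 [316.8775 191.1728]
 [277.7658 189.173 ]]
```

View pics/ins.png

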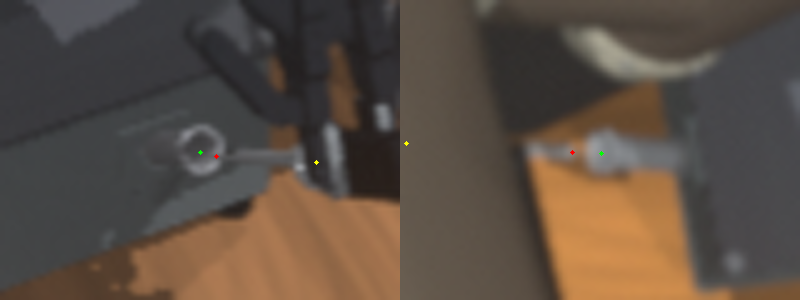

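Both views agree. In the scene panel the mouth ring centre is at (200,150) and the rod tip at about (216,156). In the top panel the rod and tube line up along row 150. I start the insertion in small steps, watching the force.

>>> jog_arm(
  motion=[
    [0.0087,-0.0001,0.0017,0.001,0.0003,0.0005,0],
    [0.0087,-0.0001,0.0017,0.001,0.0003,0.0005,0],
    [0.0087,-0.0001,0.0017,0.001,0.0003,0.0005,0],
    [0.0087,-0.0001,0.0017,0.001,0.0003,0.0005,0],
    [0,0,0,0,0,0,0],
  ],
)

```text
time: 13.23
position: [480.4, -1.7, 253.6]
ee_rot: [[0.029, -0.999, -0.015], [-0.906, -0.033, 0.423], [-0.423, 0.001, -0.906]]
ft_force: [-0.4, -0.7, -2.2]
gripper_width: 0.223
grasp_force: 59.2
```

```bash
python3 - <<'E'
from h import *
st=monitor.read_state();print(st['ft_force'],st['torque'],st['q'])
delta(*ins(148.5-10),1)
delta(*ins(148.5-40),4)
E
```

```text
[-0.3619 -0.708  -2.1512] [-1.5471 -0.0157  0.0032] [  0.8101   5.1254  -8.7796 -25.6108 -77.9334   6.9139]
shift mm [-1.7172 -0.454   0.0017] len 1.776210990212948 rot [ 0.0002  0.0002 -0.0022] deg 0.12820714485894572 per row of 1 [-0.0017 -0.0005  0.    ] [ 0.0002  0.0002 -0.0022]
shift mm [27.2621 -0.5199  7.7604] len 28.349850698991094 rot [ 0.0002  0.0002 -0.0022] deg 0.12820714485894572 per row of 4 [ 0.0068 -0.0001  0.0019] [ 0.0001  0.0001 -0.0006]
```

>>> jog_arm(
  motion=[
    [0.0068,-0.0001,0.0019,0,0,-0.0006,0],
    [0.0068,-0.0001,0.0019,0,0,-0.0006,0],
    [0.0068,-0.0001,0.0019,0,0,-0.0006,0],
    [0.0068,-0.0001,0.0019,0,0,-0.0006,0],
    [0,0,0,0,0,0,0],
  ],
)

```text
time: 13.65
position: [481.7, -22.6, 235.6]
ee_rot: [[0.033, -0.999, -0.015], [-0.906, -0.036, 0.423], [-0.423, -0.0, -0.906]]
ft_force: [0.0, 0.2, -1.4]
gripper_width: 0.224
grasp_force: 59.2
```

```bash
python3 - <<'E'
from h import *
st=monitor.read_state();print(st['ft_force'],st['torque'])
delta(*ins(148.5-40),1)
delta(*ins(148.5-80),4)
E
```

```text
[ 0.0001  0.1985 -1.3887] [-1.6319 -0.0387 -0.0027]
shift mm [0.6848 0.1275 0.2771] len 0.7496848069002435 rot [-0.      0.0004  0.001 ] deg 0.06280264312950465 per row of 1 [0.0007 0.0001 0.0003] [-0.      0.0004  0.001 ]
shift mm [39.3256  0.1678 10.6157] len 40.73360702363302 rot [-0.      0.0004  0.001 ] deg 0.06280264312950465 per row of 4 [0.0098 0.     0.0027] [-0.      0.0001  0.0003]
```

>>> jog_arm(
  motion=[
    [0.0098,0,0.0027,0,0.0001,0.0003,0],
    [0.0098,0,0.0027,0,0.0001,0.0003,0],
    [0.0098,0,0.0027,0,0.0001,0.0003,0],
    [0.0098,0,0.0027,0,0.0001,0.0003,0],
    [0,0,0,0,0,0,0],
  ],
)

```text
time: 14.07
position: [482.6, -54.0, 208.5]
ee_rot: [[0.031, -0.999, -0.015], [-0.906, -0.034, 0.422], [-0.423, 0.001, -0.906]]
ft_force: [0.1, 0.9, -1.9]
gripper_width: 0.223
grasp_force: 59.2
```

```bash
python3 - <<'E'
from h import *
st=monitor.read_state();print(st['ft_force'],st['torque'])
delta(*ins(148.5-80),1)
delta(*ins(30),4)
E
```

```text
[ 0.0725  0.8747 -1.9093] [-1.5743 -0.0131  0.02  ]
shift mm [-0.5697 -0.0863 -0.6226] len 0.8482734718646306 rot [ 0.0007  0.0001 -0.001 ] deg 0.07198796170616603 per row of 1 [-0.0006 -0.0001 -0.0006] [ 0.0007  0.0001 -0.001 ]
shift mm [36.6196 -0.1317  9.3375] len 37.79158558814841 rot [ 0.0007  0.0001 -0.001 ] deg 0.07198796170616603 per row of 4 [ 0.0092 -0.      0.0023] [ 0.0002  0.     -0.0003]
```

>>> jog_arm(
  motion=[
    [0.0092,0,0.0023,0.0002,0,-0.0003,0],
    [0.0092,0,0.0023,0.0002,0,-0.0003,0],
    [0.0092,0,0.0023,0.0002,0,-0.0003,0],
    [0.0092,0,0.0023,0.0002,0,-0.0003,0],
    [0,0,0,0,0,0,0],
  ],
)

```text
time: 14.48
position: [483.8, -83.3, 184.9]
ee_rot: [[0.032, -0.999, -0.014], [-0.906, -0.035, 0.423], [-0.423, -0.001, -0.906]]
ft_force: [-0.0, -0.4, -2.1]
gripper_width: 0.221
grasp_force: 59.2
```

```bash
python3 - <<'E'
from h import *
st=monitor.read_state();print(st['ft_force'],st['torque'])
delta(*ins(30),1)
delta(*ins(8),4)
p,_=grab('scene');c=proj('scene',MOUTH)[0].round().astype(int)
save('ins2',cv2.resize(p[c[1]-30:c[1]+30,c[0]-40:c[0]+40],(480,360),interpolation=cv2.INTER_CUBIC))
E
```

```text
[-0.0106 -0.4314 -2.1273] [-1.5232 -0.0254 -0.0014]
shift mm [0.0432 0.0775 0.3745] len 0.38488391970329344 rot [-0.0005  0.0002  0.0005] deg 0.04345657249438034 per row of 1 [0.     0.0001 0.0004] [-0.0005  0.0002  0.0005]
shift mm [21.2946  0.0917  6.0649] len 22.141594958547724 rot [-0.0005  0.0002  0.0005] deg 0.04345657249438034 per row of 4 [0.0053 0.     0.0015] [-0.0001  0.      0.0001]
```

View pics/ins2.png

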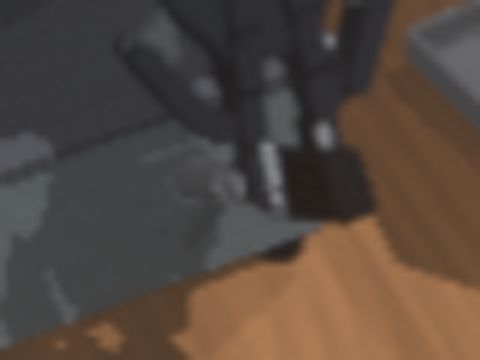

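The rod is in the tube. The mouth is at about (230,185), with the collar at (270,175) just outside it. Now I creep to the seat.

>>> jog_arm(
  motion=[
    [0.0053,0,0.0015,0,0,0,0],
    [0.0053,0,0.0015,0,0,0,0],
    [0.0053,0,0.0015,0,0,0,0],
    [0.0043,0,0.0012,0,0,0,0],
    [0,0,0,0,0,0,0],
  ],
)

```text
time: 14.95
position: [484.7, -98.5, 172.1]
ee_rot: [[0.033, -0.999, -0.013], [-0.906, -0.036, 0.423], [-0.423, -0.002, -0.906]]
ft_force: [-0.2, -0.5, -1.1]
gripper_width: 0.222
grasp_force: 59.2
```

>>> jog_arm(
  motion=[
    [0.0015,0,0.0004,0,0,0,0],
    [0.0015,0,0.0004,0,0,0,0],
    [0,0,0,0,0,0,0],
  ],
)

```text
time: 15.2
position: [485.1, -100.5, 170.8]
ee_rot: [[0.034, -0.999, -0.013], [-0.906, -0.036, 0.422], [-0.423, -0.003, -0.906]]
ft_force: [-0.2, 0.8, -1.0]
gripper_width: 0.227
grasp_force: 59.2
```

```bash
cat > c.py <<'E'
from h import *
st=monitor.read_state();zt=-dipR(YAW,40)[:,0];print('axial F',st['ft_force']@zt,st['ft_force'],st['torque'])
delta(*ins(0),1)
E
python3 c.py
```

```text
axial F -0.008471442672999152 [-0.2022  0.8292 -1.0092] [-1.4918 -0.0211 -0.0051]
shift mm [7.4319 0.7995 2.6376] len 7.926508143756815 rot [-0.0022 -0.0001  0.0023] deg 0.18584285736440445 per row of 1 [0.0074 0.0008 0.0026] [-0.0022 -0.0001  0.0023]
```

>>> jog_arm(
  motion=[
    [0.001,0.0003,0.0003,0,0,0,0],
    [0.001,0.0002,0.0003,0,0,0,0],
    [0.001,0,0.0003,0,0,0,0],
    [0.001,0,0.0003,0,0,0,0],
    [0,0,0,0,0,0,0],
  ],
)

```text
time: 15.62
position: [484.6, -103.7, 168.0]
ee_rot: [[0.034, -0.999, -0.013], [-0.906, -0.036, 0.422], [-0.423, -0.003, -0.906]]
ft_force: [-0.3, -0.1, -1.7]
gripper_width: 0.221
grasp_force: 59.2
```

```bash
python3 c.py
```

```text
axial F -1.1698067788183635 [-0.2846 -0.0732 -1.7446] [-1.5802 -0.0268  0.0198]
shift mm [3.3797 0.208  1.3739] len 3.654262135524762 rot [-0.0021 -0.0001  0.0022] deg 0.17165662220515027 per row of 1 [0.0034 0.0002 0.0014] [-0.0021 -0.0001  0.0022]
```

>>> jog_arm(
  motion=[
    [0.001,0,0.0003,0,0,0,0],
    [0.001,0,0.0004,0,0,0,0],
    [0,0,0,0,0,0,0],
  ],
)

```text
time: 15.87
position: [484.7, -105.2, 166.5]
ee_rot: [[0.034, -0.999, -0.013], [-0.906, -0.036, 0.422], [-0.423, -0.003, -0.906]]
ft_force: [-0.3, -0.1, -0.9]
gripper_width: 0.224
grasp_force: 59.2
```

>>> jog_arm(
  motion=[
    [0.0008,0,0.0003,0,0,0,0],
    [0,0,0,0,0,0,0],
  ],
)

```text
time: 16.03
position: [484.7, -105.8, 165.9]
ee_rot: [[0.034, -0.999, -0.013], [-0.906, -0.036, 0.422], [-0.423, -0.003, -0.906]]
ft_force: [0.1, -0.1, -1.1]
gripper_width: 0.22
grasp_force: 59.2
```

```bash
python3 c.py
```

```text
axial F -0.7854857295986457 [ 0.1077 -0.0679 -1.1367] [-1.6166 -0.0702  0.0122]
shift mm [0.6451 0.2448 0.381 ] len 0.7881934236665205 rot [-0.0021 -0.      0.0023] deg 0.17615502446473405 per row of 1 [0.0006 0.0002 0.0004] [-0.0021 -0.      0.0023]
```

>>> jog_arm(
  motion=[
    [0.0008,0,0.0002,0,0,0,0],
    [0,0,0,0,0,0,0],
  ],
)

```text
time: 16.2
position: [484.8, -106.3, 165.5]
ee_rot: [[0.034, -0.999, -0.013], [-0.906, -0.036, 0.423], [-0.423, -0.003, -0.906]]
ft_force: [-0.6, -0.6, -0.9]
gripper_width: 0.226
grasp_force: 59.3
```

>>> jog_arm(
  motion=[
    [0.0006,0,0.0002,0,0,0,0],
    [0,0,0,0,0,0,0],
  ],
)

```text
time: 16.37
position: [484.8, -106.3, 165.5]
ee_rot: [[0.034, -0.999, -0.012], [-0.905, -0.036, 0.423], [-0.423, -0.003, -0.906]]
ft_force: [-0.9, 3.9, 4.4]
gripper_width: 0.221
grasp_force: 59.6
```

>>> jog_arm(
  motion=[
    [0.0006,0,0.0002,0,0,0,0],
    [0,0,0,0,0,0,0],
  ],
)

```text
time: 16.53
position: [484.9, -106.3, 165.5]
ee_rot: [[0.035, -0.999, -0.012], [-0.905, -0.037, 0.424], [-0.424, -0.004, -0.906]]
ft_force: [-1.5, 5.4, 7.6]
gripper_width: 0.226
grasp_force: 60.0
```

The collar is seated: the position has stopped and the axial push is about 9 N. I hold for over half a second.

>>> jog_arm(
  motion=[
    [0,0,0,0,0,0,0],
    [0,0,0,0,0,0,0],
    [0,0,0,0,0,0,0],
    [0,0,0,0,0,0,0],
    [0,0,0,0,0,0,0],
  ],
)

```text
time: 16.95
position: [484.8, -106.3, 165.5]
ee_rot: [[0.035, -0.999, -0.012], [-0.905, -0.037, 0.424], [-0.424, -0.004, -0.906]]
ft_force: [-1.8, 6.6, 6.8]
gripper_width: 0.224
grasp_force: 60.0
```

>>> jog_arm(
  motion=[
    [0,0,0,0,0,0,0],
    [0,0,0,0,0,0,0],
    [0,0,0,0,0,0,0],
    [0,0,0,0,0,0,0],
  ],
)

```text
time: 17.28
position: [484.8, -106.3, 165.5]
ee_rot: [[0.035, -0.999, -0.012], [-0.905, -0.037, 0.424], [-0.424, -0.004, -0.906]]
ft_force: [-2.1, 6.3, 7.0]
gripper_width: 0.224
grasp_force: 60.0
```

```bash
python3 c.py; python3 - <<'E'
from h import *
delta(*ins(75),8)
E
```

```text
axial F 9.367388427358618 [-2.087   6.3265  6.9512] [1.4266 0.5222 0.1911]
shift mm [-0.0568  0.328   0.2293] len 0.4041987642213609 rot [-0.0025  0.0013  0.0032] deg 0.2429632267586895 per row of 1 [-0.0001  0.0003  0.0002] [-0.0025  0.0013  0.0032]
shift mm [-72.5253   0.0487 -19.0899] len 74.99565044790756 rot [-0.0025  0.0013  0.0032] deg 0.2429632267586895 per row of 8 [-0.0091  0.     -0.0024] [-0.0003  0.0002  0.0004]
```

>>> jog_arm(
  motion=[
    [-0.0091,0,-0.0024,-0.0003,0,0.0004,0],
    [-0.0091,0,-0.0024,-0.0003,0,0.0004,0],
    [-0.0091,0,-0.0024,-0.0003,0,0.0004,0],
    [-0.0091,0,-0.0024,-0.0003,0,0.0004,0],
    [-0.0091,0,-0.0024,-0.0003,0,0.0004,0],
  ],
)

```text
time: 17.7
position: [483.5, -70.4, 195.5]
ee_rot: [[0.032, -0.999, -0.014], [-0.906, -0.035, 0.422], [-0.422, -0.001, -0.906]]
ft_force: [-0.4, -0.0, -1.7]
gripper_width: 0.22
grasp_force: 59.3
```

```bash
python3 c.py; python3 - <<'E'
from h import *
delta(*ins(148.5+45),10)
E
```

```text
axial F -1.083782704337759 [-0.4427 -0.0221 -1.6782] [-1.515  -0.0279 -0.0108]
shift mm [45.2478  0.2818 12.2727] len 46.88345386215963 rot [-0.001  -0.0004  0.0007] deg 0.07290061345611369 per row of 1 [0.0452 0.0003 0.0123] [-0.001  -0.0004  0.0007]
shift mm [-141.6407    0.108   -37.8764] len 146.6175804283312 rot [-0.001  -0.0004  0.0007] deg 0.07290061345611369 per row of 10 [-0.0142  0.     -0.0038] [-0.0001 -0.      0.0001]
```

>>> jog_arm(
  motion=[
    [-0.0142,0,-0.0038,0,0,0,0],
    [-0.0142,0,-0.0038,0,0,0,0],
    [-0.0142,0,-0.0038,0,0,0,0],
    [-0.0142,0,-0.0038,0,0,0,0],
    [-0.0142,0,-0.0038,0,0,0,0],
  ],
)

```text
time: 18.12
position: [481.3, -13.8, 242.9]
ee_rot: [[0.032, -0.999, -0.014], [-0.906, -0.035, 0.422], [-0.422, -0.001, -0.906]]
ft_force: [-0.2, -0.3, -1.6]
gripper_width: 0.226
grasp_force: 59.3
```

>>> jog_arm(
  motion=[
    [-0.0142,0,-0.0038,0,0,0,0],
    [-0.0142,0,-0.0038,0,0,0,0],
    [-0.0142,0,-0.0038,0,0,0,0],
    [-0.0142,0,-0.0038,0,0,0,0],
    [-0.0142,0,-0.0038,0,0,0,0],
  ],
)

```text
time: 18.53
position: [479.1, 42.5, 290.2]
ee_rot: [[0.032, -0.999, -0.014], [-0.906, -0.035, 0.422], [-0.423, -0.001, -0.906]]
ft_force: [0.0, -1.5, -1.3]
gripper_width: 0.225
grasp_force: 59.3
```

```bash
python3 - <<'E'
from h import *
st=monitor.read_state();print(st['q'],st['ft_force'],st['position'])
p=dipfit()
grab('scene');
for r in models.pinpoint('scene','drip_tray')[:3]: print(r['score'],r['location'])
tray=np.array([622,-26.,0])
for yaw in (-88,-70,-55):
    Rd=dipR(yaw,0); tip=tray+[0,0,160]; collar=tip-Rd[:,0]*148.5
    pt,Rt=tcp_for(collar,Rd);print(yaw,pt);s,w=delta(pt,Rt,9)
    R=np.array(st['ee_rot']);n=12;dp=(pt-st['position'])/n
    for i in range(n): print((R@Ro.from_rotvec(w/n*i).as_matrix()).T@dp/1000, w/n if i==0 else '')
E
```

```text
[  6.1862   2.3516  -7.0949 -25.3622 -79.6214   0.2857] [ 0.0381 -1.457  -1.3243] [479.1096  42.4594 290.1934]
20 25.4 y [-9.5  8. ] -0.87 z [29.  37.5 40.6] 762
32 36.4 y [-14.1  12.1] -1.01 z [28.2 37.8 40.4] 926
44 50.1 y [-4.8  2.8] -1.01 z [26.3 28.7 30. ] 341
56 62.1 y [-4.8  2.8] -0.98 z [26.3 28.7 30. ] 338
68 74.0 y [-4.7  2.8] -1.0 z [26.4 28.7 30. ] 341
80 86.0 y [-4.7  2.8] -0.97 z [26.6 28.7 30.1] 342
92 98.0 y [-4.7  2.8] -0.98 z [26.5 28.6 30.1] 345
104 110.0 y [-4.7  2.8] -0.97 z [26.4 28.7 30.1] 348
116 121.8 y [-4.7  2.8] -0.9 z [26.6 28.7 29.9] 332
0.92 [624.6, -22.3, 2.0]
0.59 [197.3, -303.7, 0.0]
0.17 [801.6, -26.5, -1.4]
-88 [615.5923 161.7908 134.1   ]
shift mm [ -37.5411 -139.9769  190.2988] len 239.19969306246057 rot [-0.0029  0.698   0.0021] deg 39.99568783031371 per row of 9 [-0.0042 -0.0156  0.0211] [-0.0003  0.0776  0.0002]
[-0.0031 -0.0117  0.0158] [-0.0002  0.0582  0.0002]
[-0.0041 -0.0117  0.0156] 
[-0.005  -0.0117  0.0154] 
[-0.0058 -0.0117  0.015 ] 
[-0.0067 -0.0117  0.0147] 
[-0.0076 -0.0117  0.0143] 
[-0.0084 -0.0117  0.0138] 
[-0.0092 -0.0117  0.0
[... 532 characters left out ...]
0138] 
[-0.007  -0.008   0.0134] 
[-0.0075 -0.0082  0.013 ] 
[-0.0081 -0.0085  0.0125] 
[-0.0085 -0.0087  0.012 ] 
[-0.009  -0.009   0.0115] 
-55 [514.3479 128.0047 134.1   ]
shift mm [-10.4369 -37.5614 177.3236] len 181.55839198084732 rot [-0.054   0.6776 -0.5832] deg 51.31632347216376 per row of 9 [-0.0012 -0.0042  0.0197] [-0.006   0.0753 -0.0648]
[-0.0009 -0.0032  0.0148] [-0.0045  0.0565 -0.0486]
[-0.0015 -0.0033  0.0147] 
[-0.0022 -0.0035  0.0146] 
[-0.0028 -0.0036  0.0144] 
[-0.0035 -0.0039  0.0142] 
[-0.0041 -0.0041  0.014 ] 
[-0.0047 -0.0044  0.0137] 
[-0.0052 -0.0047  0.0134] 
[-0.0057 -0.005   0.0131] 
[-0.0062 -0.0054  0.0127] 
[-0.0066 -0.0057  0.0123] 
[-0.007  -0.0061  0.0119]
```

>>> jog_arm(
  motion=[
    [-0.0031,-0.0117,0.0158,-0.0002,0.0582,0.0002,0],
    [-0.0041,-0.0117,0.0156,-0.0002,0.0582,0.0002,0],
    [-0.005,-0.0117,0.0154,-0.0002,0.0582,0.0002,0],
    [-0.0058,-0.0117,0.015,-0.0002,0.0582,0.0002,0],
    [-0.0067,-0.0117,0.0147,-0.0002,0.0582,0.0002,0],
  ],
)

```text
time: 19.1
position: [536.7, 91.2, 223.4]
ee_rot: [[0.034, -0.999, -0.005], [-0.989, -0.034, 0.142], [-0.142, 0.0, -0.99]]
ft_force: [0.7, -0.9, -1.5]
gripper_width: 0.221
grasp_force: 59.2
```

>>> jog_arm(
  motion=[
    [-0.0076,-0.0117,0.0143,-0.0002,0.0582,0.0002,0],
    [-0.0084,-0.0117,0.0138,-0.0002,0.0582,0.0002,0],
    [-0.0092,-0.0117,0.0133,-0.0002,0.0582,0.0002,0],
    [-0.0099,-0.0117,0.0127,-0.0002,0.0582,0.0002,0],
    [-0.0106,-0.0117,0.0121,-0.0002,0.0582,0.0002,0],
  ],
)

```text
time: 19.52
position: [593.4, 141.0, 158.0]
ee_rot: [[0.033, -0.999, 0.003], [-0.988, -0.034, -0.148], [0.148, 0.002, -0.989]]
ft_force: [0.8, -0.3, -0.1]
gripper_width: 0.223
grasp_force: 59.2
```

>>> jog_arm(
  motion=[
    [-0.0113,-0.0117,0.0115,-0.0002,0.0582,0.0002,0],
    [-0.012,-0.0117,0.0108,-0.0002,0.0582,0.0002,0],
    [0,0,0,0,0,0,0],
    [0,0,0,0,0,0,0],
    [0,0,0,0,0,0,0],
  ],
)

```text
time: 19.93
position: [615.4, 160.2, 132.2]
ee_rot: [[0.033, -0.999, 0.005], [-0.965, -0.033, -0.259], [0.259, 0.003, -0.966]]
ft_force: [-0.5, -0.9, -0.6]
gripper_width: 0.223
grasp_force: 59.2
```

```bash
cat > e.py <<'E'
from h import *
st=monitor.read_state();print(st['q'],st['joint_vel'])
Rd=dipR(-88,0);pt,Rt=tcp_for(np.array([622.5,-25,160])-Rd[:,0]*148.5,Rd);delta(pt,Rt,1)
dipfit()
for n in('scene','top'):
    p,_=grab(n);save('end_'+n,p)
    for l in('dipstick_tip','dipstick_grip','drip_tray'):
        for r in models.pinpoint(n,l)[:2]: print(n,l,r['score'],r['location'])
E
python3 e.py
```

```text
[ 39.3315  23.7125 -12.9561  13.1902 -63.3743 -44.3957] [-0.6369 -1.7996  0.2994 -0.0007 -0.0183 -0.0905]
shift mm [-1.9347 -0.7764 -2.5122] len 3.2644955113365226 rot [ 0.0038 -0.0006 -0.0012] deg 0.22807075387337108 per row of 1 [-0.0019 -0.0008 -0.0025] [ 0.0038 -0.0006 -0.0012]
20 25.6 y [-9.9  8.8] -0.7 z [28.9 37.  40.3] 777
32 36.3 y [-14.   12.2] -0.92 z [27.8 37.5 40.2] 879
44 50.0 y [-4.7  2.9] -0.85 z [26.2 28.4 29.8] 339
56 62.0 y [-4.6  2.9] -0.85 z [26.4 28.4 29.7] 337
68 74.0 y [-4.6  2.9] -0.8 z [26.1 28.4 29.7] 344
80 86.0 y [-4.6  2.9] -0.82 z [26.3 28.4 29.9] 344
92 98.0 y [-4.5  3. ] -0.8 z [26.5 28.5 29.8] 344
104 110.0 y [-4.5  3. ] -0.72 z [26.5 28.4 29.9] 347
116 121.6 y [-4.5  3. ] -0.77 z [26.2 28.4 29.7] 318
scene dipstick_tip 0.72 [620.0, -25.2, 164.0]
scene dipstick_grip 0.63 [614.9, 184.0, 160.1]
scene drip_tray 0.92 [624.0, -23.0, 3.6]
scene drip_tray 0.81 [199.1, -301.9, 0.6]
top dipstick_tip 0.59 [388.7, 57.8, -1.7]
top dipstick_tip 0.5 [621.0, -29.4, 161.3]
top dipstick_grip 0.61 [616.7, 185.6, 157.2]
top drip_tray 0.87 [624.4, -28.9, -0.8]
top drip_tray 0.81 [201.2, -308.9, -1.3]
```

>>> jog_arm(
  motion=[
    [0,0,0,0,0,0,0],
    [0,0,0,0,0,0,0],
    [0,0,0,0,0,0,0],
    [0,0,0,0,0,0,0],
    [0,0,0,0,0,0,0],
  ],
)

```text
time: 20.8
position: [615.8, 160.7, 132.9]
ee_rot: [[0.032, -0.999, 0.007], [-0.965, -0.033, -0.259], [0.259, 0.002, -0.966]]
ft_force: [1.0, 0.1, -1.3]
gripper_width: 0.222
grasp_force: 59.2
```

View pics/end_scene.png

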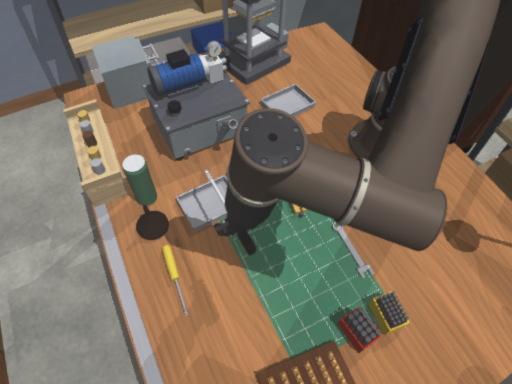

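The dipstick is held level with its tip at (208,172) over the left tray, and nothing else has been moved. I hand the job in.

```bash
python3 -c "
from workcell import ctrl
print(ctrl.finish_job())"
```

```text
the job is handed in; nothing more can be done
None
```

The job is handed in: the dipstick was seated in the tube at about 9 N and left there for about 0.8 s. It was then drawn right out and is now held still and level, marked flat up, with its tip about 16 cm above the middle of the left drip tray.

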